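Load the inspection stage and bring up the lamp

TASK

First set the stage drive toggle to its upright centre OFF position, so that no plate is brought over the stage while the drive is on. Then load every specimen plate lying on the bench into a bay of its own on the stage, any bay: tuck one end fully under the retaining lip and lower the other end until the plate lies flat on the bay floor. When all are loaded, turn the lamp dimmer fully clockwise to its end stop, leaving the toggle off and the jar, speaker and tweezers where they are.

Things in the scene. Friction and masses are not known exactly. Their poses are not given: they have to be found in the camera images.
- plate1_grip (a point): middle of a specimen plate's grip rib, 19 mm above the plate's underside and 14 mm below the rib's top; x along the rib, z up. The black upright rib has flat sides: 36 mm long (x), 12 wide (y), 28 high, on the middle of the plate. Up to four like plates, any may be absent; they start flat on the bench.
- plate2_grip (a point): middle of a specimen plate's grip rib, 19 mm above the plate's underside and 14 mm below the rib's top; x along the rib, z up. The black upright rib has flat sides: 36 mm long (x), 12 wide (y), 28 high, on the middle of the plate. Up to four like plates, any may be absent; they start flat on the bench.
- plate3_grip (a point): middle of a specimen plate's grip rib, 19 mm above the plate's underside and 14 mm below the rib's top; x along the rib, z up. The black upright rib has flat sides: 36 mm long (x), 12 wide (y), 28 high, on the middle of the plate. Up to four like plates, any may be absent; they start flat on the bench.
- plate4_grip (a point): middle of a specimen plate's grip rib, 19 mm above the plate's underside and 14 mm below the rib's top; x along the rib, z up. The black upright rib has flat sides: 36 mm long (x), 12 wide (y), 28 high, on the middle of the plate. Up to four like plates, any may be absent; they start flat on the bench.
- plate1: specimen plate: grey metal, 80 (x) x 56 (y) x 5 mm thick, flat, both ends alike, with the grip rib on top and small green chips at its corners, under 2 mm high; 0.1 kg (varies). Origin at the centre of its underside. It fits a bay with its rib along the bay's x, either end under the lip: tuck that end with the other raised some 15 degrees, then lower the raised end inside the stop.
- plate2: specimen plate: grey metal, 80 (x) x 56 (y) x 5 mm thick, flat, both ends alike, with the grip rib on top and small green chips at its corners, under 2 mm high; 0.1 kg (varies). Origin at the centre of its underside. It fits a bay with its rib along the bay's x, either end under the lip: tuck that end with the other raised some 15 degrees, then lower the raised end inside the stop.
- plate3: specimen plate: grey metal, 80 (x) x 56 (y) x 5 mm thick, flat, both ends alike, with the grip rib on top and small green chips at its corners, under 2 mm high; 0.1 kg (varies). Origin at the centre of its underside. It fits a bay with its rib along the bay's x, either end under the lip: tuck that end with the other raised some 15 degrees, then lower the raised end inside the stop.
- plate4: specimen plate: grey metal, 80 (x) x 56 (y) x 5 mm thick, flat, both ends alike, with the grip rib on top and small green chips at its corners, under 2 mm high; 0.1 kg (varies). Origin at the centre of its underside. It fits a bay with its rib along the bay's x, either end under the lip: tuck that end with the other raised some 15 degrees, then lower the raised end inside the stop.
- bay1 (a point): bay 1 of the stage: centre of its pocket floor, 20 mm above the bench; x away from the retaining lip, y along the row, z up. Pocket 85 (x) x 62 mm (y). End wall at x = -42.5, from which the lip overhangs to x = -32.5, underside 12 mm and top 16 mm above the floor; at x = +42.5 a stop 4 mm high; side walls 5 mm high.
- bay2 (a point): bay 2 of the stage: centre of its pocket floor, 20 mm above the bench; x away from the retaining lip, y along the row, z up. Pocket 85 (x) x 62 mm (y). End wall at x = -42.5, from which the lip overhangs to x = -32.5, underside 12 mm and top 16 mm above the floor; at x = +42.5 a stop 4 mm high; side walls 5 mm high.
- bay3 (a point): bay 3 of the stage: centre of its pocket floor, 20 mm above the bench; x away from the retaining lip, y along the row, z up. Pocket 85 (x) x 62 mm (y). End wall at x = -42.5, from which the lip overhangs to x = -32.5, underside 12 mm and top 16 mm above the floor; at x = +42.5 a stop 4 mm high; side walls 5 mm high.
- bay4 (a point): bay 4 of the stage: centre of its pocket floor, 20 mm above the bench; x away from the retaining lip, y along the row, z up. Pocket 85 (x) x 62 mm (y). End wall at x = -42.5, from which the lip overhangs to x = -32.5, underside 12 mm and top 16 mm above the floor; at x = +42.5 a stop 4 mm high; side walls 5 mm high.
- stage: motorised specimen stage, fixed: black block 107 (x) x 292 mm (y), 36 mm high at the aluminium lip along its -x side (nearest the robot), 25 mm elsewhere; four bays side by side, at y = -105 (bay1), -35, +35, +105 mm. A motor 42 x 42 x 40 mm high stands at its +x side, centred at x = 76, y = 50 mm. Origin under its centre.
- toggle (a joint): stage drive toggle, forward-off-reverse: bat lever 68 mm long, its upper 36 mm a round black grip 12 mm thick, hinged on a grey box 76 (x) x 60 (y) x 45 mm high. Radians: 0 = upright = OFF, -0.5 = leaning to the box's -x (drive one way), +0.5 = to its +x (the other way). Stiff, without a spring: about 1 N at the tip moves it and it stays where it is left.
- toggle_tip (a point): on the lever's axis near its tip, 60 mm from the pivot (the pivot is 45 mm above the bench, at the middle of the box's top); its axes lean with the lever: z along the lever towards the tip, y along the hinge axis.
- dimmer (a joint): lamp dimmer knob on a grey box 76 x 76 x 30 mm high. Radians, growing as it is turned clockwise seen from above; 0 = fully anticlockwise, lamp off; 4.7 = clockwise end stop, full brightness. It turns easily (0.03 N m) and stays where it is left.
- dimmer_grip (a point): on the dimmer knob's axis, 67 mm above the bench; the knob has a black upright grip bar 38 long (along this point's x, turning with the knob) x 14 mm wide (y), its top 7 mm above this point, rising 24 mm above the knob's 40 mm wide skirt (skirt top 44 mm above the bench).
- jar: bystander: amber jar with steel cap, 48 mm wide, 60 mm high; origin at the centre of its underside
- speaker: bystander: round blue speaker, 62 mm wide, 42 mm high; origin at the centre of its underside
- tweezers: bystander: steel tweezers lying flat, 125 x 12 x 6 mm along their x; origin under the middle
Things that resemble listed ones, but are neither listed nor needed, are in the scene too. Leave any yellow look-alike of the plate3 alone. What is shaped like the plate2 but yellow is not meant.

How it is judged:
On the way, in this order (a step that is already met when the one before it is completed fails the run):
1. the drive toggle stands at its centre off position (value of joint toggle between -0.12 and 0.12 rad), for 0.3 s.
2. every plate lies flat in a bay with its end under the lip (((x of plate1_grip in the frame of bay1 between -0.005 and 0.005 m and y of plate1_grip in the frame of bay1 between -0.005 and 0.005 m and z of plate1_grip in the frame of bay1 between 0.0165 and 0.0215 m and angle between plate1_grip's own z axis and vertical below 0.05 rad) or (x of plate1_grip in the frame of bay2 between -0.005 and 0.005 m and y of plate1_grip in the frame of bay2 between -0.005 and 0.005 m and z of plate1_grip in the frame of bay2 between 0.0165 and 0.0215 m and angle between plate1_grip's own z axis and vertical below 0.05 rad) or (x of plate1_grip in the frame of bay3 between -0.005 and 0.005 m and y of plate1_grip in the frame of bay3 between -0.005 and 0.005 m and z of plate1_grip in the frame of bay3 between 0.0165 and 0.0215 m and angle between plate1_grip's own z axis and vertical below 0.05 rad) or (x of plate1_grip in the frame of bay4 between -0.005 and 0.005 m and y of plate1_grip in the frame of bay4 between -0.005 and 0.005 m and z of plate1_grip in the frame of bay4 between 0.0165 and 0.0215 m and angle between plate1_grip's own z axis and vertical below 0.05 rad)) and ((x of plate2_grip in the frame of bay1 between -0.005 and 0.005 m and y of plate2_grip in the frame of bay1 between -0.005 and 0.005 m and z of plate2_grip in the frame of bay1 between 0.0165 and 0.0215 m and angle between plate2_grip's own z axis and vertical below 0.05 rad) or (x of plate2_grip in the frame of bay2 between -0.005 and 0.005 m and y of plate2_grip in the frame of bay2 between -0.005 and 0.005 m and z of plate2_grip in the frame of bay2 between 0.0165 and 0.0215 m and angle between plate2_grip's own z axis and vertical below 0.05 rad) or (x of plate2_grip in the frame of bay3 between -0.005 and 0.005 m and y of plate2_grip in the frame of bay3 between -0.005 and 0.005 m and z of plate2_grip in the frame of bay3 between 0.0165 and 0.0215 m and angle between plate2_grip's own z axis and vertical below 0.05 rad) or (x of plate2_grip in the frame of bay4 between -0.005 and 0.005 m and y of plate2_grip in the frame of bay4 between -0.005 and 0.005 m and z of plate2_grip in the frame of bay4 between 0.0165 and 0.0215 m and angle between plate2_grip's own z axis and vertical below 0.05 rad)) and ((x of plate3_grip in the frame of bay1 between -0.005 and 0.005 m and y of plate3_grip in the frame of bay1 between -0.005 and 0.005 m and z of plate3_grip in the frame of bay1 between 0.0165 and 0.0215 m and angle between plate3_grip's own z axis and vertical below 0.05 rad) or (x of plate3_grip in the frame of bay2 between -0.005 and 0.005 m and y of plate3_grip in the frame of bay2 between -0.005 and 0.005 m and z of plate3_grip in the frame of bay2 between 0.0165 and 0.0215 m and angle between plate3_grip's own z axis and vertical below 0.05 rad) or (x of plate3_grip in the frame of bay3 between -0.005 and 0.005 m and y of plate3_grip in the frame of bay3 between -0.005 and 0.005 m and z of plate3_grip in the frame of bay3 between 0.0165 and 0.0215 m and angle between plate3_grip's own z axis and vertical below 0.05 rad) or (x of plate3_grip in the frame of bay4 between -0.005 and 0.005 m and y of plate3_grip in the frame of bay4 between -0.005 and 0.005 m and z of plate3_grip in the frame of bay4 between 0.0165 and 0.0215 m and angle between plate3_grip's own z axis and vertical below 0.05 rad)) and ((x of plate4_grip in the frame of bay1 between -0.005 and 0.005 m and y of plate4_grip in the frame of bay1 between -0.005 and 0.005 m and z of plate4_grip in the frame of bay1 between 0.0165 and 0.0215 m and angle between plate4_grip's own z axis and vertical below 0.05 rad) or (x of plate4_grip in the frame of bay2 between -0.005 and 0.005 m and y of plate4_grip in the frame of bay2 between -0.005 and 0.005 m and z of plate4_grip in the frame of bay2 between 0.0165 and 0.0215 m and angle between plate4_grip's own z axis and vertical below 0.05 rad) or (x of plate4_grip in the frame of bay3 between -0.005 and 0.005 m and y of plate4_grip in the frame of bay3 between -0.005 and 0.005 m and z of plate4_grip in the frame of bay3 between 0.0165 and 0.0215 m and angle between plate4_grip's own z axis and vertical below 0.05 rad) or (x of plate4_grip in the frame of bay4 between -0.005 and 0.005 m and y of plate4_grip in the frame of bay4 between -0.005 and 0.005 m and z of plate4_grip in the frame of bay4 between 0.0165 and 0.0215 m and angle between plate4_grip's own z axis and vertical below 0.05 rad))), for 0.3 s.
3. the dimmer is at its clockwise end stop (value of joint dimmer above 4.58 rad), for 0.2 s.
At the end, for the whole second after the job is handed in: The toggle is within 0.12 rad of upright; every plate present lies at rest in a bay, flat (within 0.05 rad) on its floor and within 5 mm of its centre, which puts its near end under the lip; the dimmer is within 0.12 rad of its clockwise end stop (all of step 1 and all of step 2 and value of joint dimmer above 4.58 rad and linear speed of each of plate1, plate2, plate3, plate4 below 0.02 m/s); the robot touches nothing.
It fails at once if the middle of a plate is over the stage while the drive toggle is more than 0.2 rad away from off (((x of plate1_grip in the frame of stage between -0.053 and 0.053 m and y of plate1_grip in the frame of stage between -0.146 and 0.146 m) or (x of plate2_grip in the frame of stage between -0.053 and 0.053 m and y of plate2_grip in the frame of stage between -0.146 and 0.146 m) or (x of plate3_grip in the frame of stage between -0.053 and 0.053 m and y of plate3_grip in the frame of stage between -0.146 and 0.146 m) or (x of plate4_grip in the frame of stage between -0.053 and 0.053 m and y of plate4_grip in the frame of stage between -0.146 and 0.146 m)) and not (value of joint toggle between -0.2 and 0.2 rad)).
It fails at once if the jar, speaker or tweezers are moved by more than 3 cm or tipped over (distance of any of jar, speaker, tweezers from where it was at the start of the episode above 0.03 m or angle between any of jar, speaker, tweezers's own z axis and vertical above 0.5 rad).
Of plate1, plate2, plate3, plate4 only 3 to 4 are there at a start; the rules pass over those that are not, and their reading is None.
At some moment in a run one of plate1, plate2, plate3, plate4 may be knocked a few centimetres aside while the robot is not near it.
Once in a run the grip may slacken for a moment while it holds something.
It also fails if it takes over 210 s, if anything falls off the work surface, if the arm or the gripper's body presses on something with over 40 N, if the wrist force passes 120 N, or if a joint passes its speed limit or range.

ROBOT

A 7-joint arm with a two-finger parallel gripper is mounted at the origin on the work surface. World frame = base frame: x ahead of the robot, y to its left, z up, the work surface at z = 0. Lengths are in m, angles in rad, forces in N, time in s.
With the tool pointing down it reaches from about 0.4 to 0.85 m from the base axis. Payload 10.4 kg.
Tool frame: the origin (TCP) lies midway between the tips of the shut fingers; the grasp point (between the pads) lies 19 mm behind it (manip.hold_point_z is the distance from the TCP to the grasp point, in m); z points along the fingers, y is the line along which they close (so a half turn about z gives the same grasp; the last joint's range is limited). The gripper opens to 85 mm and grips with 20 to 120 N. Pads are 22 mm wide; open, the fingers measure 114 mm over their backs; the gripper's body (76 mm by 85 mm) begins 54 mm behind the grasp point. The pads swing forward as they close: fully open they stand 13 mm farther back than shut.
Start: joints at [-1.147, 0.332, -0.065, 1.46, 0.022, 1.35, -0.088], TCP at [0.27, 0.564, 0.231] pointing down, gripper open.
Joint ranges: [-2.6, 2.6], [-0.5, 2.12], [-1.47, 1.34], [0.16, 2.42], [-1.27, 4.41], [0.06, 2.06], [-2.6, 2.6]. Speed limits (rad/s): [2.22, 2.22, 2.79, 2.79, 3.14, 3.14, 3.14].

INTERFACE

Orientations are given as a unit quaternion [x, y, z, w].
In Python, from workcell import manip, eyes, job gives the robot as it stands.
- The arm moves only by the shell command python3 -m crank 'ROWS' [FORCE]. ROWS is JSON, a list that holds one entry, the list of rows, each a list of 7 numbers: the finger opening in cm, from 0 to 8.54, then the shift along the world's x, y, z in cm, then the turn, a rotation vector about the world's x, y, z in degrees. In form: [[[hand, x, y, z, ax, ay, az], ...]]. A call has 1 to 20 rows; each row shifts and turns the commanded pose from where the row before left it; what a row does not reach is not made up. A row lasts 1/8 s, in which the tool goes at most 62.5 mm and 10.7 degrees, less where a joint would pass 70% of its speed; a pose out of reach is approached as far as the arm can. A call with a gripper value outside its range is refused whole. The fingers move at their own pace and stop on an object; FORCE is the grip in N (left out, the last holds). Time passes only in rows, so rows that do not move let the fingers close. It gives the time, the measured TCP pose, the force, the opening and the grip force at its end, in the units of the state.
- manip.get_obs(): the state, without advancing time (a new reading comes with each control period).
- eyes.camera(name): name is "scene" or "top"; returns (picture, depth): 480x640x3 uint8, red, green, blue; 480x640 float32, m along the optical axis (not along the pixel's ray), 0 where there is no reading.
- eyes.camera_params(name): a dict with "fx", "fy", "cx", "cy" (pixels), "world_from_camera" (4x4, takes a point from camera to world coordinates). Camera axes: x right, y down, z forward; pixel columns grow to the right and rows downward; lengths in m; the calibration is good to about 2 mm. A picture is of the moment at which its call begins. camera_params takes no time and is no camera call.
- job.hand_in(): hands the job in; it is judged then, once.
The state is a dict: "clock": time; "joint_pos": joint angles; "joint_velocities": joint speeds; "tau": joint torques, N m; "position": TCP position; "ee_rot": TCP orientation; "ft_force": force on the tool from outside, world axes, zero at the start; "torque": the same for the moment, N m; "grip_width": opening from 0.0 (shut) to 1.0 (fully open); "grasp_force": force on a finger pad.
Only numpy, scipy, OpenCV 4.12 (cv2) and the standard library are available. Lean on these libraries where they do the work, as an engineer would, in place of code of your own. Each camera call takes 0.05 s, during which the arm holds its last target. There are 200 camera calls.

## Working session

There is one attempt and no reset: what is moved stays moved. The work goes in short steps, Python scripts to look and compute and a shell command to move; the robot and the scene stay as the last step left them, time stands still between calls to the robot, and variables do not carry over. Pictures are saved under pics/ and viewed, at most 14 in all, crops included, and the job is handed in when it is done.

```bash
mkdir -p pics; ls
cat > h.py <<'E'
import numpy as np, cv2
from workcell import manip, eyes, job
def grab(n):
    im,d=eyes.camera(n); p=eyes.camera_params(n); np.savez(f'/tmp/{n}.npz',im=im,d=d,**p); return im,d,p
def ray(p,u,v,z):
    T=np.array(p['world_from_camera']); r=T[:3,:3]@np.array([(u-p['cx'])/p['fx'],(v-p['cy'])/p['fy'],1]); o=T[:3,3]
    return o+r*(z-o[2])/r[2]
def cloud(d,p):
    T=np.array(p['world_from_camera']); v,u=np.mgrid[:480,:640]
    c=np.stack([(u-p['cx'])/p['fx']*d,(v-p['cy'])/p['fy']*d,d],-1)
    return c@T[:3,:3].T+T[:3,3]
def save(n,im): cv2.imwrite(f'pics/{n}.png',im[...,::-1])
E
python3 - <<'E'
from h import *
for n in ['top','scene']:
    im,d,p=grab(n); save(n+'0',im); print(n,p['fx'],p['cx'],p['cy'],np.round(p['world_from_camera'],3).tolist())
o=manip.get_obs();print(o,manip.hold_point_z)
E
```

```text
pics
top 479.2827342440591 313.5663411454861 239.52016476699248 [[0.008, -0.999, 0.048, 0.505], [-1.0, -0.008, -0.007, -0.002], [0.007, -0.048, -0.999, 1.08], [0.0, 0.0, 0.0, 1.0]]
scene 442.53922707900773 330.64708024439506 231.5798164556894 [[0.198, 0.575, -0.794, 1.25], [0.98, -0.1, 0.172, -0.165], [0.019, -0.812, -0.584, 0.586], [0.0, 0.0, 0.0, 1.0]]
{'clock': 0.1, 'joint_pos': array([-1.14658952,  0.33276998, -0.06469598,  1.4608339 ,  0.02159888,
        1.34991613, -0.08851753]), 'joint_velocities': array([-0.00112714, -0.00203562,  0.00040982, -0.00157118, -0.00136704,
        0.00015977,  0.00086586]), 'tau': array([ 7.13488716e-04, -6.26748705e+01,  4.85166698e-02, -3.92432678e+01,
        1.62525085e-02,  6.87665306e-03,  1.30973274e-05]), 'position': array([0.2699168 , 0.56334466, 0.23063084]), 'ee_rot': array([ 2.21551073e-01,  9.75148575e-01, -6.06351339e-04, -1.08704651e-04]), 'ft_force': array([-0.17030842, -0.04713131,  0.05132364]), 'torque': array([ 0.02448931, -0.03708919,  0.02369172]), 'grasp_force': 0.0, 'grip_width': 0.9973251213593514} 0.0187
```

View pics/top0.png

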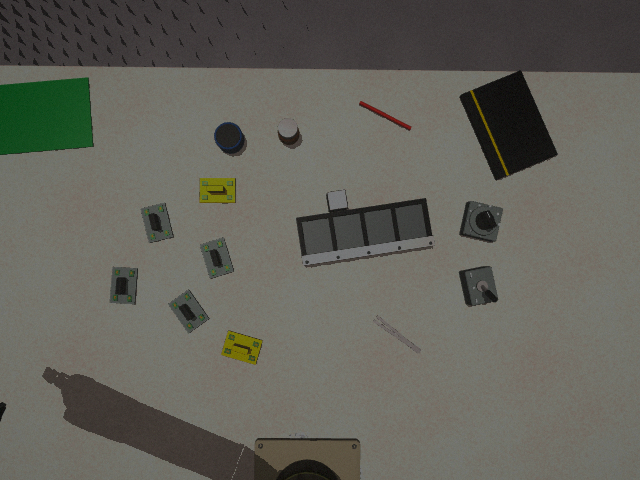

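View pics/scene0.png

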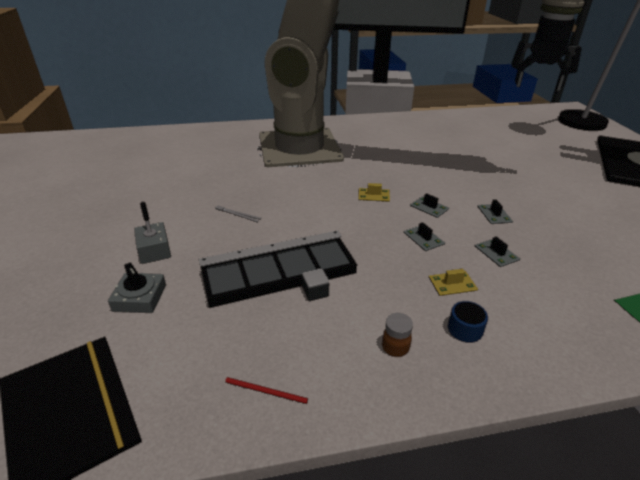

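The top view shows four grey plates at about (157,223), (217,258), (124,286) and (188,311). The yellow look-alikes at (217,190) and (242,347) are to be left alone. The stage is at (367,232) with its lip on the robot side, the toggle box at (480,286) with its lever leaning right and down, the dimmer at (481,222), and the tweezers at (397,333).

```bash
cat > m.py <<'E'
from h import *
def plates(im,p,z=.005):
    hsv=cv2.cvtColor(im,cv2.COLOR_RGB2HSV); H,S,V=cv2.split(hsv)
    g=((H>45)&(H<75)&(S>60)&(V>60)).astype(np.uint8)   # green chips
    gr=((S<45)|((H>45)&(H<110)))&(V<165)
    gr=gr.astype(np.uint8)
    # bench is warm (H<30) : keep non-warm or dark
    bench=((V>110)&(S>8)&((H<30)|(H>165))).astype(np.uint8)
    m=(1-bench)
    m[:, :95]=0; m[:150]=0; m[345:]=0; m[:,260:]=0
    m=cv2.morphologyEx(m,cv2.MORPH_OPEN,np.ones((5,5)))
    out=[]
    for c in cv2.findContours(m,cv2.RETR_EXTERNAL,cv2.CHAIN_APPROX_NONE)[0]:
        if not 500<cv2.contourArea(c)<1500: continue
        k=np.zeros_like(m);cv2.drawContours(k,[c],-1,1,-1); 
        if np.median(S[k>0])>120: continue
        w=np.array([ray(p,u,v,z)[:2] for u,v in c[:,0].astype(float)],np.float32)*1000
        r=cv2.minAreaRect(w); b=cv2.boxPoints(r); e=[b[1]-b[0],b[2]-b[1]]; e=max(e,key=np.linalg.norm)
        (u,v),_,_=cv2.minAreaRect(c)
        out.append((np.round(r[0],1),np.round(sorted(r[1]),1),round((np.degrees(np.arctan2(e[1],e[0]))+90)%180-90,1),(int(u),int(v))))
    return out
E
python3 - <<'E'
from m import *
z=np.load('/tmp/top.npz'); im=z['im'];d=z['d'];p={k:z[k] for k in ('fx','fy','cx','cy','world_from_camera')}
for o in plates(im,p): print(o)
hsv=cv2.cvtColor(im,cv2.COLOR_RGB2HSV)
for u,v in [(150,215),(150,260),(320,258),(345,262),(318,240),(480,240),(350,250)]: print((u,v),im[v,u],hsv[v,u])
C=cloud(d,p)
for u,v in [(150,260),(319,240),(350,257),(415,218),(481,205),(470,275),(486,215)]: print((u,v),np.round(C[v-1:v+2,u-1:u+2].mean((0,1))*1000,1), C[v,u].round(4))
for a,b,n in [((290,185),(445,275),'st'),((440,190),(520,320),'box')]:
    s=im[a[1]:b[1],a[0]:b[0]]; 
    save('c_'+n,cv2.resize(s,None,fx=5 if n=='st' else 4,fy=5 if n=='st' else 4,interpolation=cv2.INTER_CUBIC))
s=np.load('/tmp/scene.npz')['im'][190:320,100:260]; save('c_sc',cv2.resize(s,None,fx=4,fy=4,interpolation=cv2.INTER_CUBIC))
a=cv2.imread('pics/c_box.png'); b=cv2.imread('pics/c_sc.png'); 
k=np.zeros((max(a.shape[0],b.shape[0]),a.shape[1]+b.shape[1],3),np.uint8);k[:a.shape[0],:a.shape[1]]=a;k[:b.shape[0],a.shape[1]:]=b
cv2.imwrite('pics/c1.png',cv2.resize(k,(800,int(k.shape[0]*800/k.shape[1]))))
E
```

```text
(array([396. , 269.4]), array([65.8, 90.6]), np.float32(33.0), (187, 310))
(array([449.9, 411.9]), array([63.2, 85.4]), np.float32(-4.1), (124, 285))
(array([513.6, 208.7]), array([60.4, 82.8]), np.float32(17.6), (215, 258))
(array([595.2, 340.8]), array([67.6, 88.2]), np.float32(14.6), (157, 221))
(150, 215) [31 30 28] [20 25 31]
(150, 260) [116 112 103] [ 21  29 116]
(320, 258) [118 121 121] [ 90   6 121]
(345, 262) [117 117 108] [ 30  20 117]
(318, 240) [75 74 75] [150   3  75]
(480, 240) [65 60 53] [18 47 65]
(350, 250) [118 118 117] [ 30   2 118]
(150, 260) [ 5.080e+02  3.577e+02 -5.000e-01] [0.508  0.3572 0.0011]
(319, 240) [555.2 -21.2  20.1] [ 0.5551 -0.0212  0.0226]
(350, 257) [518.1 -89.5  26.8] [ 0.518  -0.0889  0.0342]
(415, 218) [ 606.1 -234.3   19.1] [ 0.6062 -0.2345  0.0182]
(481, 205) [ 635.2 -378.1   29.3] [ 0.6353 -0.3785  0.0282]
(470, 275) [ 481.2 -347.8   43.5] [ 0.4812 -0.3473  0.0451]
(486, 215) [ 608.7 -372.9   72.8] [ 0.6087 -0.373   0.0724]
```

View pics/c1.png

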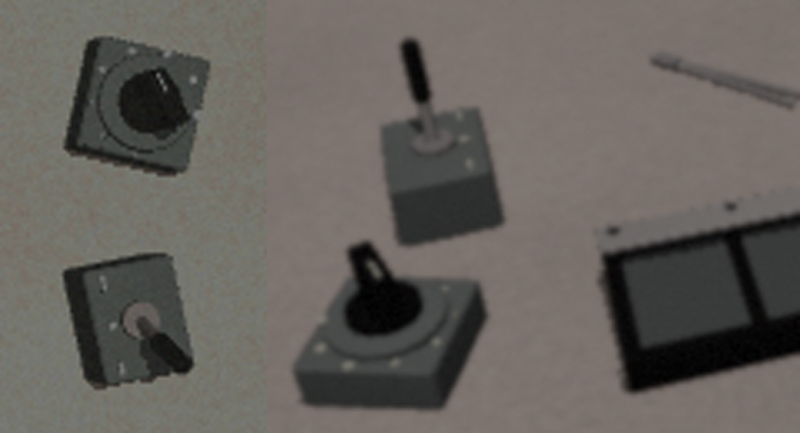

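View pics/c_st.png

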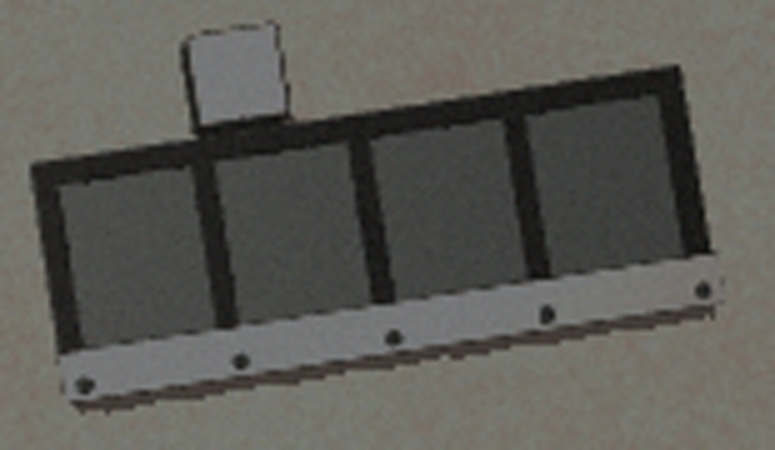

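The toggle lever leans towards the robot (world -x). The box's long side runs roughly along world x. The dimmer bar points up and left in its crop. The stage has four empty bays, with the lip on the lower side. Next I'll get exact poses from depth layers and the green chips.

```bash
cat > m2.py <<'E'
from h import *
def load(n='top'):
    z=np.load(f'/tmp/{n}.npz'); return z['im'],z['d'],{k:z[k] for k in ('fx','fy','cx','cy','world_from_camera')}
def rect(P):
    r=cv2.minAreaRect((P[:,:2]*1000).astype(np.float32)); b=cv2.boxPoints(r); e=max([b[1]-b[0],b[2]-b[1]],key=np.linalg.norm)
    return np.round(r[0],1),np.round(sorted(r[1]),1),round(float((np.degrees(np.arctan2(e[1],e[0]))+90)%180-90),1)
def pca(P):
    q=P[:,:2]-P[:,:2].mean(0); _,s,v=np.linalg.svd(q,full_matrices=False); return P.mean(0)*1000,round(float((np.degrees(np.arctan2(v[0,1],v[0,0]))+90)%180-90),1),s/np.sqrt(len(P))*1000*np.sqrt(12)
def sel(C,x0,x1,y0,y1,z0,z1):
    return C[(C[...,0]>x0)&(C[...,0]<x1)&(C[...,1]>y0)&(C[...,1]<y1)&(C[...,2]>z0)&(C[...,2]<z1)]
def ribs(im,d,p):
    C=cloud(d,p); m=((C[...,2]>.014)&(C[...,2]<.042)&(C[...,0]>.33)&(C[...,0]<.68)&(C[...,1]>.1)&(C[...,1]<.5)).astype(np.uint8)
    S=cv2.cvtColor(im,cv2.COLOR_RGB2HSV)[...,1]
    n,L,st,ce=cv2.connectedComponentsWithStats(m); g=((im[...,1].astype(int)-np.maximum(im[...,0],im[...,2]))>25)
    for i in range(1,n):
        if st[i,4]<40: continue
        P=C[(L==i)]; top=P[P[:,2]>.027]
        c,a,s=pca(top); u,v=ce[i]
        V,U=np.nonzero(g); k=(np.hypot(U-u,V-v)<28); W=np.array([ray(p,x,y,.006)[:2] for x,y in zip(U[k],V[k])])
        print((int(u),int(v)),im[int(v),int(u)],'rib',c.round(1),a,s.round(1),len(top),'chips',k.sum(), rect(W) if k.sum()>8 else '')
E
python3 - <<'E'
from m2 import *
im,d,p=load(); C=cloud(d,p); ribs(im,d,p)
print('lip',rect(sel(C,.45,.62,-.29,.05,.031,.042)),pca(sel(C,.45,.62,-.29,.05,.031,.042)))
print('block',rect(sel(C,.45,.64,-.29,.05,.013,.042)))
b=sel(C,.4,.55,-.46,-.28,.040,.051);print('togbox',rect(b),pca(b))
l=sel(C,.35,.6,-.48,-.26,.07,.13);print('lever',pca(l),l[:,2].max(),l[l[:,2]>.09].mean(0))
b=sel(C,.56,.72,-.46,-.28,.024,.036);print('dimbox',rect(b))
b=sel(C,.56,.72,-.46,-.28,.066,.085);print('bar',pca(b),rect(b))
b=sel(C,.56,.72,-.46,-.28,.039,.05);print('skirt',rect(b))
E
```

```text
(215, 188) [117 120  13] rib [666.7 209.2  32.1] 90.0 [34.9 11.5] 85 chips 41 (array([667.8, 210.2]), array([38.5, 65.5]), -89.5)
(153, 221) [37 38 34] rib [592.6 343.2  31.9] 14.4 [36.1 13. ] 100 chips 47 (array([592.7, 344.2]), array([40.1, 67.1]), 15.2)
(214, 257) [35 33 28] rib [514.5 207.7  32. ] 18.2 [34.8 12.4] 93 chips 53 (array([514.6, 208.1]), array([40.3, 67.5]), 17.4)
(119, 285) [30 25 27] rib [452.  413.9  31.8] -2.8 [35.1 12.8] 100 chips 35 (array([451.9, 414.4]), array([40.4, 65.2]), -3.0)
(185, 311) [29 30 28] rib [395.6 268.2  32. ] 35.3 [35.8 12.9] 101 chips 48 (array([395.5, 268.9]), array([39.9, 67.3]), 36.0)
lip (array([ 533.4, -128. ]), array([ 21.9, 291.6]), -80.8) (array([ 533.32912781, -127.48194306,   35.13800777]), -80.8, array([290.83403182,  21.99371504]))
block (array([ 586.9, -119.8]), array([130.1, 292.7]), -80.8)
togbox (array([ 458.6, -371.2]), array([60.7, 75.9]), 11.8) (array([ 460.52272648, -368.71244881,   44.09160274]), -3.0, array([75.5064698 , 58.81696406]))
lever (array([ 497.36638412, -378.01305631,   85.37176612]), -4.3, array([254.97888066,  12.89798564])) 0.10842038108996832 [ 0.43702059 -0.37478678  0.1005292 ]
dimbox (array([ 600.9, -381.2]), array([76. , 76.9]), 77.7)
bar (array([ 600.48203083, -380.53360226,   72.10207153]), 26.7, array([36.87280784, 14.43623693])) (array([ 601.1, -381. ]), array([14.5, 37.1]), 26.2)
skirt (array([ 599.3, -377.5]), array([37.1, 51.4]), -54.5)
```

```bash
python3 -m crank '[[[5,2.5,-4.6,0,0,0,-7.5],[5,2.5,-4.6,0,0,0,-7.5],[5,2.5,-4.6,0,0,0,-7.5],[5,2.5,-4.6,0,0,0,-7.5],[5,2.5,-4.6,0,0,0,-7.5],[5,2.5,-4.6,0,0,0,-7.5],[5,2.5,-4.6,0,0,0,-7.5],[5,2.5,-4.6,0,0,0,-7.5],[5,2.5,-4.6,0,0,0,-7.5],[5,2.5,-4.6,0,0,0,-7.5],[5,-1,-5.3,0,0,0,-7.5],[5,-1,-5.3,0,0,0,-7.5],[5,-1,-5.3,0,0,0,-7.5],[5,-1,-5.3,0,0,0,-7.5],[5,-1,-5.3,0,0,0,-7.5],[5,-1,-5.3,0,0,0,-7.5],[5,-1,-5.3,0,0,0,-7.5],[5,-1,-5.3,0,0,0,-7.5],[5,-1,-5.3,0,0,0,-7.5],[5,0,0,0,0,0,0]]]' 40
cat > g.py <<'E'
# remaining move to target: x y z mm, tool-y yaw deg (tool down)
import sys; from h import *
from scipy.spatial.transform import Rotation as R
t=list(map(float,sys.argv[1:5])); o=manip.get_obs(); M=R.from_quat(o['ee_rot'])
y=M.as_matrix()[:,1]; yaw=np.degrees(np.arctan2(y[1],y[0])); dz=(t[3]-yaw+90)%180-90
th=np.radians(yaw+dz); Y=np.array([np.cos(th),np.sin(th),0]); Z=np.array([0,0,-1]); X=np.cross(Y,Z)
rv=(R.from_matrix(np.c_[X,Y,Z])*M.inv()).as_rotvec(degrees=True)
print('pos',(o['position']*1000).round(1),'yaw',yaw.round(1),'dcm',((np.array(t[:3])-o['position']*1000)/10).round(2),'turn',rv.round(1),'j',o['joint_pos'].round(2),'w',round(o['grip_width']*8.54,2),'gf',round(o['grasp_force'],1),'ft',o['ft_force'].round(1),'clk',round(o['clock'],1))
E
python3 g.py 434.2 -376.3 72 101.8
```

```text
clock: 2.6
position: [0.4273, -0.3774, 0.231]
ee_rot: [0.995, 0.099, -0.001, 0.001]
ft_force: [-0.6, 0.2, -0.6]
grip_width: 0.583
grasp_force: 0.0
pos [ 427.3 -377.4  231. ] yaw -78.6 dcm [  0.69   0.11 -15.9 ] turn [ 0.1 -0.1  0.4] j [-0.09  0.27  0.88  1.65 -0.21  1.32 -0.55] w 4.98 gf 0.0 ft [-0.6  0.2 -0.6] clk 2.6
```

```bash
python3 -m crank '[[[5,0.7,0.1,-4,0,0,0.4],[5,0,0,-4,0,0,0],[5,0,0,-4,0,0,0],[5,0,0,-3.9,0,0,0],[5,0,0,0,0,0,0],[0,0,0,0,0,0,0],[0,0,0,0,0,0,0],[0,0,0,0,0,0,0],[0,0,0,0,0,0,0],[0,0,0,0,0,0,0],[0,0,0,0,0,0,0]]]' 25; python3 g.py 458.6 -371.2 78 101.8
```

```text
clock: 3.98
position: [0.4387, -0.3765, 0.0749]
ee_rot: [0.994, 0.106, 0.002, 0.004]
ft_force: [5.2, -14.5, -6.2]
grip_width: 0.129
grasp_force: 26.8
pos [ 438.7 -376.5   74.9] yaw -77.8 dcm [1.99 0.53 0.31] turn [ 0.5  0.3 -0.4] j [-0.01  0.46  0.79  1.8  -0.37  1.03 -0.43] w 1.1 gf 26.8 ft [  5.2 -14.5  -6.2] clk 4.0
```

```bash
python3 -m crank '[[[0,0.5,0.1,0.1,0,0,0],[0,0.5,0.1,0.1,0,0,0],[0,0.5,0.1,0.1,0,0,0],[0,0.5,0.1,0,0,0,0],[0,0,0,0,0,0,0],[0,0,0,0,0,0,0],[0,0,0,0,0,0,0]]]' 25; python3 g.py 458.6 -371.2 78 101.8
```

```text
clock: 4.85
position: [0.4569, -0.3727, 0.0778]
ee_rot: [0.994, 0.106, 0.001, 0.004]
ft_force: [-0.8, -13.2, -1.3]
grip_width: 0.128
grasp_force: 27.8
pos [ 456.9 -372.7   77.8] yaw -77.8 dcm [0.17 0.15 0.02] turn [ 0.4  0.2 -0.4] j [-0.01  0.48  0.78  1.77 -0.38  1.04 -0.46] w 1.09 gf 27.8 ft [ -0.8 -13.2  -1.3] clk 4.8
```

```bash
python3 -m crank '[[[0,0.2,0,0,0,0,0],[0,0,0,0,0,0,0],[0,0,0,0,0,0,0],[5,0,0,0,0,0,0],[5,0,0,0,0,0,0],[5,0,0,0,0,0,0],[5,0,0,0,0,0,0],[5,0,0,3,0,0,0],[5,0,0,5,0,0,0],[5,0,0,5,0,0,0],[5,0,5,2,0,0,0],[5,0,5,0,0,0,0],[5,0,5,0,0,0,0],[5,0,0,0,0,0,0]]]'
python3 - <<'E'
from m2 import *
im,d,p=grab('top'); C=cloud(d,p); ribs(im,d,p)
l=sel(C,.38,.55,-.45,-.3,.085,.13);print('lever',pca(l),len(l))
im,d,p=grab('scene'); C=cloud(d,p); l=sel(C,.38,.55,-.45,-.3,.08,.13);print('lever sc',pca(l),len(l),l[:,2].max())
save('t1',cv2.resize(im[190:260,120:190],None,fx=5,fy=5,interpolation=cv2.INTER_CUBIC))
E
python3 g.py 514.6 208.1 8 107.6
```

```text
clock: 6.6
position: [0.4598, -0.2141, 0.2254]
ee_rot: [0.994, 0.11, 0.0, -0.001]
ft_force: [-0.3, -0.5, -0.2]
grip_width: 0.585
grasp_force: 0.0
(215, 188) [129 131  15] rib [666.7 209.1  32.2] -89.4 [35.3 11.6] 86 chips 41 (array([667.8, 210.2]), array([38.5, 65.5]), -89.5)
(153, 221) [44 43 40] rib [592.4 343.2  32.1] 14.8 [35.6 12.8] 97 chips 49 (array([592.9, 343.9]), array([40.6, 67.3]), 15.3)
(214, 257) [38 35 34] rib [514.8 207.6  32.4] 17.3 [35.3 12.5] 94 chips 53 (array([514.7, 208. ]), array([40.7, 67.4]), 17.6)
(119, 285) [34 32 29] rib [451.5 413.8  32.1] -2.1 [35.  13.1] 101 chips 44 (array([451.9, 414.4]), array([40.5, 65.1]), -3.1)
(185, 311) [34 36 33] rib [395.4 268.1  32.2] 36.2 [35.4 12.8] 100 chips 50 (array([395.4, 269. ]), array([40.5, 67.4]), 36.3)
pos [ 459.5 -216.5  225.5] yaw -77.5 dcm [  5.51  42.46 -21.75] turn [-0.1  0.   5.1] j [-0.42  0.07  0.82  1.81 -0.05  1.28 -0.94] w 5.01 gf 0.0 ft [-0.4 -0.8 -0.1] clk 6.7m2.py:8: RuntimeWarning: Mean of empty slice.
  q=P[:,:2]-P[:,:2].mean(0); _,s,v=np.linalg.svd(q,full_matrices=False); return P.mean(0)*1000,round(float((np.degrees(np.arctan2(v[0,1],v[0,0]))+90)%180-90),1),s/np.sqrt(len(P))*1000*np.sqrt(12)
  ret = um.true_divide(
Traceback (most recent call last):
  File "m2.py", line 8, in pca
    q=P[:,:2]-P[:,:2].mean(0); _,s,v=np.linalg.svd(q,full_matrices=False); return P.mean(0)*1000,round(float((np.degrees(np.arctan2(v[0,1],v[0,0]))+90)%180-90),1),s/np.sqrt(len(P))*1000*np.sqrt(12)
                                                                                                                                    ~^^^^^
IndexError: index 0 is out of bounds for axis 0 with size 0
```

```bash
python3 -m crank '[[[5,0.7,5.3,-1,0,0,0.6],[5,0.7,5.3,-1,0,0,0.6],[5,0.7,5.3,-1,0,0,0.6],[5,0.7,5.3,-1,0,0,0.6],[5,0.7,5.3,-1,0,0,0.6],[5,0.7,5.3,-1,0,0,0.6],[5,0.7,5.3,-1,0,0,0.6],[5,0.6,5.3,-1,0,0,0.6],[5,0,0,0,0,0,0]]]'
python3 - <<'E'
from m2 import *
im,d,p=grab('top'); C=cloud(d,p)
l=sel(C,.38,.55,-.45,-.3,.07,.13);print('lever',pca(l) if len(l) else '',len(l))
im,d,p=grab('scene'); C=cloud(d,p); l=sel(C,.38,.55,-.45,-.3,.075,.13);print('lever sc',pca(l) if len(l) else '',len(l),C[200:245,130:170].reshape(-1,3)[:,2].max())
save('t1',cv2.resize(im[190:260,120:190],None,fx=5,fy=5,interpolation=cv2.INTER_CUBIC))
E
python3 g.py 514.6 208.1 8 107.6
```

```text
clock: 7.78
position: [0.5138, 0.209, 0.1438]
ee_rot: [0.989, 0.151, -0.001, 0.0]
ft_force: [0.6, -1.3, 0.1]
grip_width: 0.585
grasp_force: 0.0
lever (array([ 453.88291844, -370.13012942,   98.28230967]), 15.6, array([12.35722135,  9.57678313])) 61
lever sc (array([ 456.36727723, -373.7974582 ,   95.11174987]), 83.4, array([11.95583505,  8.94164459])) 117 0.585955018017783
pos [514.7 204.4 144.8] yaw -73.0 dcm [-1.000e-02  3.700e-01 -1.368e+01] turn [ 0.1 -0.   0.6] j [-0.86  0.25  0.46  1.78 -0.12  1.14 -1.63] w 5.01 gf 0.0 ft [-0.5 -0.8  0.1] clk 7.9
```

View pics/t1.png

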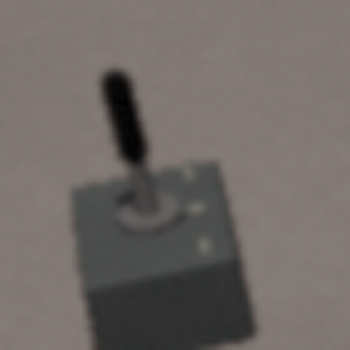

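Run:
```python
from m2 import *
for n in('top','scene'):
    im,d,p=load(n); C=cloud(d,p); b=np.array([458.6,-371.2]); a=np.radians(11.8); ex=np.array([np.cos(a),np.sin(a)])
    for lo,hi in [(.075,.085),(.085,.095),(.095,.104),(.104,.108),(.108,.12)]:
        l=sel(C,.38,.55,-.45,-.3,lo,hi)
        if len(l): q=l[:,:2]*1000-b; print(n,lo,len(l),'along x',(q@ex).mean().round(1),np.percentile(q@ex,[0,100]).round(1),'y',(q@[-ex[1],ex[0]]).mean().round(1))
```

```text
top 0.075 9 along x -1.8 [-9.2  1.5] y 3.4
top 0.085 10 along x -2.9 [-7.8  1.2] y 3.5
top 0.095 14 along x -2.9 [-7.7 -0. ] y 3.1
top 0.104 11 along x -6.6 [-12.6  -1.8] y 1.3
top 0.108 16 along x -6.7 [-11.7  -3.2] y -0.2
scene 0.075 28 along x -0.8 [-6.3  2.6] y -2.2
scene 0.085 31 along x -2.1 [-6.9  2. ] y -2.2
scene 0.095 26 along x -3.1 [-7.4  1.1] y -1.8
scene 0.104 11 along x -3.9 [-7.2 -0.8] y -2.9
scene 0.108 21 along x -5.1 [-11.5  -1.6] y -1.6
```

Depth slices put the lever at about -0.09 rad, which is too close to the ±0.12 limit, so I'll nudge it again.

```bash
python3 -m crank '[[[4,-0.5,-5.2,0.2,0,0,-0.4],[4,-0.5,-5.2,0.2,0,0,-0.4],[4,-0.5,-5.2,0.2,0,0,-0.4],[4,-0.5,-5.2,0.2,0,0,-0.4],[4,-0.5,-5.2,0.2,0,0,-0.4],[4,-0.5,-5.2,0,0,0,-0.4],[4,-0.5,-5.2,0,0,0,-0.4],[4,-0.5,-5.2,0,0,0,-0.4],[4,-0.5,-5.2,0,0,0,-0.4],[4,-0.6,-5.2,0,0,0,-0.4],[4,-0.6,-5.2,0,0,0,-0.4],[4,0,0,0,0,0,0],[4,0,0,0,0,0,0]]]';python3 g.py 455 -372.4 80 101.8
```

```text
clock: 9.5
position: [0.4559, -0.3673, 0.1555]
ee_rot: [0.994, 0.109, -0.0, -0.0]
ft_force: [0.4, 0.8, -0.6]
grip_width: 0.471
grasp_force: 0.0
pos [ 455.9 -367.3  155.5] yaw -77.5 dcm [-0.09 -0.51 -7.55] turn [-0.  -0.  -0.7] j [-0.06  0.38  0.83  1.7  -0.3   1.19 -0.51] w 4.02 gf 0.0 ft [ 0.4  0.8 -0.6] clk 9.5
```

```bash
python3 -m crank '[[[4,-0.1,-0.5,-3,0,0,-0.7],[4,0,0,-3,0,0,0],[4,0,0,-1.5,0,0,0],[4,0,0,0,0,0,0],[0,0,0,0,0,0,0],[0,0,0,0,0,0,0],[0,0,0,0,0,0,0],[0,0,0,0,0,0,0],[0,0,0,0,0,0,0],[0,0,0,0,0,0,0]]]' 25;python3 g.py 455 -372.4 80 101.8
```

```text
clock: 10.75
position: [0.4569, -0.3729, 0.0818]
ee_rot: [0.995, 0.104, 0.001, 0.002]
ft_force: [1.7, -4.9, -1.2]
grip_width: 0.127
grasp_force: 25.9
pos [ 456.9 -372.9   81.8] yaw -78.0 dcm [-0.19  0.05 -0.18] turn [ 0.2  0.2 -0.2] j [-0.01  0.48  0.78  1.76 -0.38  1.06 -0.46] w 1.08 gf 25.9 ft [ 1.7 -4.9 -1.2] clk 10.8
```

Shift along box x by about +5 mm, release, and back away.

```bash
python3 -m crank '[[[0,0.3,0.05,0,0,0,0],[0,0.2,0.05,0,0,0,0],[0,0,0,0,0,0,0],[0,0,0,0,0,0,0],[4,0,0,0,0,0,0],[4,0,0,0,0,0,0],[4,0,0,0,0,0,0],[4,0,0,4,0,0,0],[4,0,0,5,0,0,0],[4,0.5,5,0,0,0,0],[4,0.5,5,0,0,0,0.5],[4,0.5,5,0,0,0,0.5],[4,0.5,5,0,0,0,0.5],[4,0.5,5,0,0,0,0.5],[4,0.5,5,0,0,0,0.5],[4,0.5,5,0,0,0,0.5],[4,0.5,5,0,0,0,0.5],[4,0.5,5,0,0,0,0.5],[4,0.5,5,0,0,0,0.5]]]' 25
cat > lev.py <<'E'
from m2 import *
for n in('top','scene'):
    im,d,p=grab(n); C=cloud(d,p); b=np.array([458.6,-371.2]); a=np.radians(11.8); ex=np.array([np.cos(a),np.sin(a)])
    l=sel(C,.38,.55,-.45,-.3,.075,.125); q=l[:,:2]*1000-b; s=np.polyfit(l[:,2]*1000-45,q@ex,1)
    t=l[:,2]>.107; print(n,len(l),'slope',s.round(3),'tip',(q[t]@ex).mean().round(1),l[:,2].max())
E
python3 lev.py; python3 g.py 514.6 208.1 8 107.6
```

```text
clock: 13.12
position: [0.5109, 0.1314, 0.1705]
ee_rot: [0.99, 0.144, 0.0, -0.0]
ft_force: [0.6, -0.4, -0.5]
grip_width: 0.465
grasp_force: 0.0
top 62 slope [-0.12   4.651] tip -3.3 0.11247991236720178
scene 114 slope [-0.093  4.653] tip -2.1 0.11329136432808462
pos [510.4 136.1 170. ] yaw -73.0 dcm [  0.42   7.2  -16.2 ] turn [-0.1 -0.   0.6] j [-0.84  0.17  0.55  1.82 -0.1   1.17 -1.53] w 4.05 gf 0.0 ft [-0.4  0.5  0.1] clk 13.2
```

The lever tip is now 2–3 mm from upright, about -0.04 rad, which is good. On to the first plate.

```bash
python3 -m crank '[[[5,0.2,3.6,-3,0,0,0.6],[5,0.2,3.6,-3,0,0,0],[5,0,0,-4,0,0,0],[5,0,0,-3,0,0,0],[5,0,0,0,0,0,0],[5,0,0,0,0,0,0]]]' 60; python3 g.py 514.6 208.1 8 107.6
```

```text
clock: 13.98
position: [0.5158, 0.2017, 0.0416]
ee_rot: [0.989, 0.148, 0.001, -0.0]
ft_force: [0.3, -0.4, 0.7]
grip_width: 0.584
grasp_force: 0.0
pos [515.8 201.7  41.6] yaw -72.9 dcm [-0.12  0.64 -3.36] turn [-0.   0.1  0.5] j [-0.86  0.39  0.48  1.87 -0.22  0.93 -1.55] w 4.99 gf 0.0 ft [ 0.3 -0.4  0.7] clk 14.0
```

```bash
python3 -m crank '[[[5,-0.1,0.6,0,0,0,0.5],[5,0,0,-2.3,0,0,0],[5,0,0,-1,0,0,0],[5,0,0,0,0,0,0],[0,0,0,0,0,0,0],[0,0,0,0,0,0,0],[0,0,0,0,0,0,0],[0,0,0,0,0,0,0],[0,0,0,0,0,0,0],[0,0,0,0,0,0,0],[0,0,0,0,0,0,0]]]' 60; python3 g.py 514.6 208.1 8 107.6
```

```text
clock: 15.35
position: [0.5146, 0.2079, 0.0081]
ee_rot: [0.988, 0.153, 0.001, -0.0]
ft_force: [-0.8, -0.4, 6.5]
grip_width: 0.124
grasp_force: 59.3
pos [514.6 207.9   8.1] yaw -72.4 dcm [-0.    0.02 -0.01] turn [-0.   0.1  0. ] j [-0.85  0.44  0.45  1.89 -0.25  0.87 -1.53] w 1.06 gf 59.3 ft [-0.8 -0.4  6.5] clk 15.3
```

```bash
cat > b.py <<'E'
# bay n, plate cx, cz (mm, underside centre above floor), tilt deg, [h TCP above underside, gx TCP offset along rib]
import sys; from h import *
from scipy.spatial.transform import Rotation as R
n=int(sys.argv[1]); cx,cz,ti=map(float,sys.argv[2:5]); h=float(sys.argv[5]) if len(sys.argv)>5 else 8; gx=float(sys.argv[6]) if len(sys.argv)>6 else 0
S=np.array([575.8,-121.1]); a=np.radians(9.2); ex=np.array([np.cos(a),np.sin(a)]); ey=np.array([-ex[1],ex[0]])
c=S+ey*[-105,-35,35,105][n-1]; t=np.radians(ti)
bx=cx+gx*np.cos(t)-h*np.sin(t); bz=cz+gx*np.sin(t)+h*np.cos(t)
T=np.r_[c+ex*bx,20+bz]; o=manip.get_obs(); M=R.from_quat(o['ee_rot']); y=M.as_matrix()[:,1]
Y=np.r_[ey,0]*np.sign(y[:2]@ey); Z=np.array([0,0,-1.]); F=R.from_matrix(np.c_[np.cross(Y,Z),Y,Z])
D=R.from_rotvec(-t*np.r_[ey,0])*F; P=o['position']*1000
q=P[:2]-c
print('pos',P.round(1),'baypos',(q@ex).round(1),(q@ey).round(1),(P[2]-20).round(1),'dcm',((T-P)/10).round(2),'turn',(D*M.inv()).as_rotvec(degrees=True).round(1),'w',round(o['grip_width']*8.54,2),'gf',round(o['grasp_force'],1),'ft',o['ft_force'].round(1),'clk',round(o['clock'],1),'j7',o['joint_pos'].round(2))
E
python3 -m crank '[[[0,0,0,3,0,0,0],[0,0,0,5,0,0,0],[0,0.5,-3.5,1,0,0,-4],[0,0.8,-4,0,0,0,-4],[0,0.9,-4,0,0,0,0],[0,0.9,-4,0,0,0,0],[0,0.9,-4,0,0,0,0],[0,0,0,0,0,0,0],[0,0,0,0,0,0,0]]]' 60; python3 b.py 4 12 40 15
```

```text
clock: 16.48
position: [0.5535, 0.0123, 0.0968]
ee_rot: [0.997, 0.083, -0.001, 0.0]
ft_force: [-0.2, 1.5, -0.4]
grip_width: 0.126
grasp_force: 58.6
pos [553.5  12.3  96.8] baypos -0.7 30.3 76.8 dcm [ 1.54 -2.82 -2.9 ] turn [  2.4 -14.9  -0.3] w 1.08 gf 58.6 ft [-0.2  1.5 -0.4] clk 16.5 j7 [-0.62  0.33  0.61  1.84 -0.22  1.04 -1.33]
```

```bash
python3 -m crank '[[[0,0.5,-1,0,0.8,-5,0],[0,0.5,-1,0,0.8,-5,0],[0,0.5,-0.8,0,0.8,-4.9,-0.3],[0,0,0,-1.5,0,0,0],[0,0,0,-1.4,0,0,0],[0,0,0,0,0,0,0],[0,0,0,0,0,0,0]]]' 60; python3 b.py 4 12 11.5 15
python3 - <<'E'
from m2 import *
im,d,p=grab('scene'); save('s1',cv2.resize(im[190:330,180:380],None,fx=4,fy=4,interpolation=cv2.INTER_CUBIC))
E
```

```text
clock: 17.35
position: [0.5693, -0.0151, 0.0681]
ee_rot: [0.988, 0.081, 0.131, -0.009]
ft_force: [0.2, 0.1, -1.4]
grip_width: 0.126
grasp_force: 63.8
pos [569.3 -15.1  68.1] baypos 10.5 0.7 48.1 dcm [-0.05 -0.08 -2.89] turn [ 0.1  0.1 -0.1] w 1.08 gf 63.8 ft [ 0.2  0.1 -1.4] clk 17.4 j7 [-0.59  0.23  0.61  2.05 -0.27  0.66 -1.22]
```

View pics/s1.png

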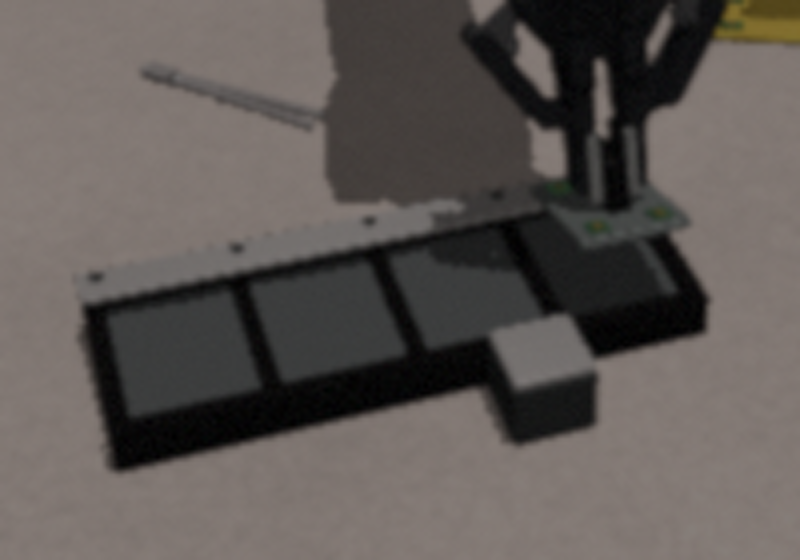

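The plate is held above bay 4 (crop about (620,220)), aligned with the row and with its far end raised. Now lower it, then slide it under the lip.

```bash
python3 -m crank '[[[0,0,-0.1,-1,0,0,0],[0,0,0,-1,0,0,0],[0,0,0,-0.8,0,0,0],[0,0,0,0,0,0,0],[0,0,0,0,0,0,0]]]' 60; python3 b.py 4 12 11.5 15; python3 b.py 4 -1 11.5 15
```

```text
clock: 18.02
position: [0.5691, -0.0164, 0.0404]
ee_rot: [0.988, 0.08, 0.131, -0.01]
ft_force: [0.2, 0.6, -1.7]
grip_width: 0.125
grasp_force: 64.1
pos [569.1 -16.4  40.4] baypos 10.1 -0.6 20.4 dcm [-0.03  0.05 -0.12] turn [ 0.1  0.1 -0.1] w 1.07 gf 64.1 ft [ 0.2  0.6 -1.7] clk 18.0 j7 [-0.56  0.28  0.59  2.07 -0.34  0.61 -1.16]
pos [569.1 -16.4  40.4] baypos 10.1 -0.6 20.4 dcm [-1.31 -0.16 -0.12] turn [ 0.1  0.1 -0.1] w 1.07 gf 64.1 ft [ 0.2  0.6 -1.7] clk 18.0 j7 [-0.56  0.28  0.59  2.07 -0.34  0.61 -1.16]
```

```bash
python3 -m crank '[[[0,-0.4,0,-0.1,0,0,0],[0,-0.4,0,0,0,0,0],[0,-0.3,-0.1,0,0,0,0],[0,-0.2,-0.05,0,0,0,0],[0,0,0,0,0,0,0],[0,0,0,0,0,0,0]]]' 60; python3 b.py 4 -1 11.5 15;  python3 b.py 4 0 0.5 0
```

```text
clock: 18.77
position: [0.5562, -0.0178, 0.0394]
ee_rot: [0.988, 0.08, 0.131, -0.01]
ft_force: [-0.5, 0.3, -0.9]
grip_width: 0.129
grasp_force: 64.1
pos [556.2 -17.8  39.4] baypos -2.9 0.1 19.4 dcm [-0.02 -0.01 -0.02] turn [ 0.1  0.1 -0.1] w 1.1 gf 64.1 ft [-0.5  0.3 -0.9] clk 18.8 j7 [-0.57  0.25  0.59  2.1  -0.32  0.6  -1.17]
pos [556.2 -17.8  39.4] baypos -2.9 0.1 19.4 dcm [ 0.28  0.04 -1.09] turn [-2.3 14.9 -0.1] w 1.1 gf 64.1 ft [-0.5  0.3 -0.9] clk 18.8 j7 [-0.57  0.25  0.59  2.1  -0.32  0.6  -1.17]
```

```bash
python3 -m crank '[[[0,0.05,0,-0.2,-0.5,3,0],[0,0.05,0,-0.2,-0.5,3,0],[0,0.05,0,-0.2,-0.5,3,0],[0,0.05,0,-0.2,-0.5,3,0],[0,0.05,0.05,-0.25,-0.4,2.9,0],[0,0,0,0,0,0,0],[0,0,0,0,0,0,0],[0,0,0,0,0,0,0]]]' 60; python3 b.py 4 0 0.5 0
```

```text
clock: 19.77
position: [0.5583, -0.0174, 0.0289]
ee_rot: [0.997, 0.081, 0.0, 0.0]
ft_force: [0.1, -0.9, -0.8]
grip_width: 0.125
grasp_force: 63.9
pos [558.3 -17.4  28.9] baypos -0.7 0.1 8.9 dcm [ 0.08 -0.   -0.04] turn [ 0.1  0.  -0.1] w 1.07 gf 63.9 ft [ 0.1 -0.9 -0.8] clk 19.8 j7 [-0.54  0.44  0.59  1.87 -0.31  0.92 -1.22]
```

```bash
python3 -m crank '[[[0,0.05,0,-0.1,0,0,0],[0,0,0,0,0,0,0],[4,0,0,0,0,0,0],[4,0,0,0,0,0,0],[4,0,0,0,0,0,0],[4,0,0,0,0,0,0],[4,0,0,3,0,0,0],[4,0,0,5,0,0,0],[4,0,0,2,0,0,0],[4,-2,3.6,0,0,0,3.4],[4,-2,3.6,0,0,0,3.4],[4,-2,3.6,0,0,0,3.4],[4,-2,3.6,0,0,0,3.4],[4,-2,3.6,0,0,0,3.4],[4,-2,3.6,0,0,0,3.4],[4,-2,3.6,0,0,0,3.4],[4,-2,3.6,0,0,0,3.4],[4,0,0,0,0,0,0]]]' 60
cat > chk.py <<'E'
from m2 import *
S=np.array([575.8,-121.1]); a=np.radians(9.2); ex=np.array([np.cos(a),np.sin(a)]); ey=np.array([-ex[1],ex[0]])
im,d,p=grab('top'); ribs(im,d,p); C=cloud(d,p)
q=(C[...,:2]*1000-S); X=q@ex; Y=q@ey
for i,yb in enumerate([-105,-35,35,105]):
    k=(abs(X)<30)&(abs(Y-yb)<25); r=k&(C[...,2]>.046)&(C[...,2]<.065)
    for n,xs in (('near',(-30,-21)),('far',(24,36))):
        e=k&(X>xs[0])&(X<xs[1])if n=='near' else (X>24)&(X<36)&(abs(Y-yb)<25); print('bay',i+1,n,'z',(C[e][:,2].mean()*1000).round(1) if e.any() else '',end=' ')
    print('rib',r.sum(),(X[r].mean().round(1),(Y[r]-yb).mean().round(1),(C[r][:,2].mean()*1000).round(1)) if r.sum()>5 else '')
E
python3 chk.py; python3 g.py 395.4 269 8 126.3
```

```text
clock: 22.02
position: [0.3973, 0.2734, 0.1278]
ee_rot: [0.949, 0.316, 0.0, 0.0]
ft_force: [0.1, -0.2, -0.2]
grip_width: 0.468
grasp_force: 0.0
(215, 188) [130 130  17] rib [666.4 208.6  31.7] -89.5 [36.3 12.3] 93 chips 40 (array([667.8, 210.2]), array([38.5, 65.5]), -89.5)
(153, 221) [44 43 36] rib [592.6 343.3  32. ] 13.8 [36.  12.7] 98 chips 51 (array([593. , 344.2]), array([40.6, 67.3]), 14.7)
(119, 285) [28 30 26] rib [451.9 413.6  31.8] -2.9 [34.9 13.5] 104 chips 37 (array([451.9, 414.3]), array([40.6, 65.2]), -3.0)
(187, 314) [27 19 23] rib [390.4 264.5  31.6] 35.7 [23.9 12.5] 66 chips 37 (array([395.3, 268.7]), array([40.2, 66.8]), 36.3)
bay 1 near z 19.4 bay 1 far z 19.2 rib 0 
bay 2 near z 19.0 bay 2 far z 19.3 rib 0 
bay 3 near z 19.2 bay 3 far z 19.9 rib 0 
bay 4 near z 24.7 bay 4 far z 24.5 rib 91 (np.float64(-0.3), np.float64(0.9), np.float64(51.9))
pos [398.5 271.6 127.8] yaw -53.3 dcm [ -0.31  -0.26 -11.98] turn [ 0.1  0.  -0.4] j [-1.05  0.1   0.38  1.97 -0.04  1.07 -1.59] w 3.98 gf 0.0 ft [ 0.5 -0.5  0.8] clk 22.1
```

Bay 4 is loaded flat, with both plate ends at about 24.6 mm and the rib within 1 mm of the centre. Next plate.

```bash
python3 -m crank '[[[5,-0.3,-0.3,-3,0,0,-0.4],[5,0,0,-4,0,0,0],[5,0,0,-2.5,0,0,0],[5,0,0,0,0,0,0],[5,0,0,0,0,0,0]]]' 60; python3 g.py 395.4 268.8 8 126.3
```

```text
clock: 22.7
position: [0.3969, 0.2675, 0.0338]
ee_rot: [0.951, 0.309, 0.001, 0.0]
ft_force: [-0.4, -0.1, -0.4]
grip_width: 0.585
grasp_force: 0.0
pos [396.9 267.5  33.8] yaw -54.0 dcm [-0.15  0.13 -2.58] turn [0.  0.1 0.3] j [-1.03  0.24  0.37  2.06 -0.11  0.86 -1.53] w 4.99 gf 0.0 ft [-0.4 -0.1 -0.4] clk 22.7
```

```bash
python3 -m crank '[[[5,0,0,-2.4,0,0,0],[5,0,0,0,0,0,0],[5,0,0,0,0,0,0]]]' 60; python3 g.py 395.4 268.8 8 126.3
```

```text
clock: 23.08
position: [0.3967, 0.268, 0.0101]
ee_rot: [0.951, 0.31, 0.001, 0.0]
ft_force: [0.4, 0.1, -0.3]
grip_width: 0.582
grasp_force: 0.0
pos [396.7 268.   10.1] yaw -53.9 dcm [-0.13  0.08 -0.21] turn [-0.   0.1  0.2] j [-1.02  0.28  0.36  2.07 -0.14  0.81 -1.52] w 4.97 gf 0.0 ft [ 0.4  0.1 -0.3] clk 23.1
```

```bash
python3 -m crank '[[[5,-0.1,0.1,-0.2,0,0,0.2],[5,0,0,0,0,0,0],[0,0,0,0,0,0,0],[0,0,0,0,0,0,0],[0,0,0,0,0,0,0],[0,0,0,0,0,0,0],[0,0,0,0,0,0,0],[0,0,0,0,0,0,0]]]' 60; python3 g.py 395.4 268.8 8 126.3; python3 -m crank '[[[0,0,0,3,0,0,0],[0,0,0,5,0,0,0],[0,0,0,2.5,0,0,0],[0,2,-3.9,0,0,0,-3.4],[0,2,-3.9,0,0,0,-3.4],[0,2,-3.9,0,0,0,-3.4],[0,2,-3.9,0,0,0,-3.4],[0,2,-3.9,0,0,0,-3.4],[0,2,-3.9,0,0,0,-3.4],[0,2,-3.9,0,0,0,-3.4],[0,2,-3.9,0,0,0,-3.4],[0,2,-3.9,0,0,0,0],[0,0,0,0,0,0,0],[0,0,0,0,0,0,0]]]'; python3 b.py 3 12 40 15
```

```text
clock: 24.08
position: [0.3952, 0.2688, 0.0071]
ee_rot: [0.95, 0.312, 0.0, 0.0]
ft_force: [-1.2, -1.5, 6.0]
grip_width: 0.126
grasp_force: 59.2
pos [395.2 268.8   7.1] yaw -53.7 dcm [0.02 0.   0.09] turn [ 0.   0.1 -0. ] j [-1.02  0.29  0.36  2.08 -0.14  0.8  -1.51] w 1.07 gf 59.2 ft [-1.2 -1.5  6. ] clk 24.1
clock: 25.82
position: [0.5746, -0.0819, 0.1112]
ee_rot: [0.997, 0.079, -0.001, 0.0]
ft_force: [0.5, 0.1, -1.5]
grip_width: 0.128
grasp_force: 58.8
pos [574.6 -81.9 111.2] baypos 5.1 3.9 91.2 dcm [ 0.54 -0.31 -4.35] turn [  2.4 -14.9   0.1] w 1.1 gf 58.8 ft [ 0.5  0.1 -1.5] clk 25.8 j7 [-0.5   0.39  0.69  1.76 -0.27  1.1  -1.13]
```

```bash
python3 -m crank '[[[0,0.2,-0.1,0,0.8,-5,0],[0,0.2,-0.1,0,0.8,-5,0],[0,0.1,-0.1,0,0.8,-4.9,0],[0,0,0,-2,0,0,0],[0,0,0,-2.3,0,0,0],[0,0,0,0,0,0,0],[0,0,0,0,0,0,0]]]' 60; python3 b.py 3 12 11.5 15
```

```text
clock: 26.7
position: [0.5803, -0.0847, 0.0696]
ee_rot: [0.988, 0.079, 0.131, -0.01]
ft_force: [1.7, 0.3, 0.2]
grip_width: 0.129
grasp_force: 58.8
pos [580.3 -84.7  69.6] baypos 10.3 0.2 49.6 dcm [-0.03 -0.03 -3.03] turn [0.  0.1 0.1] w 1.1 gf 58.8 ft [1.7 0.3 0.2] clk 26.7 j7 [-0.48  0.28  0.66  2.   -0.39  0.7  -1.  ]
```

```bash
python3 -m crank '[[[0,0,0,-1,0,0,0],[0,0,0,-1,0,0,0],[0,0,0,-1,0,0,0],[0,0,0,0,0,0,0],[0,0,0,0,0,0,0],[0,-0.4,0,-0.1,0,0,0],[0,-0.4,0,0,0,0,0],[0,-0.3,-0.1,0,0,0,0],[0,-0.2,-0.1,0,0,0,0],[0,0,0,0,0,0,0],[0,0,0,0,0,0,0]]]' 60; python3 b.py 3 -1 11.5 15;  python3 b.py 3 0 0.5 0
```

```text
clock: 28.08
position: [0.5671, -0.0873, 0.0379]
ee_rot: [0.988, 0.079, 0.131, -0.01]
ft_force: [-0.3, 0.1, -0.9]
grip_width: 0.13
grasp_force: 58.9
pos [567.1 -87.3  37.9] baypos -3.2 -0.3 17.9 dcm [0.01 0.03 0.13] turn [0.  0.1 0.1] w 1.11 gf 58.9 ft [-0.3  0.1 -0.9] clk 28.1 j7 [-0.45  0.31  0.63  2.05 -0.44  0.63 -0.94]
pos [567.1 -87.3  37.9] baypos -3.2 -0.3 17.9 dcm [ 0.31  0.08 -0.94] turn [-2.3 14.9  0.1] w 1.11 gf 58.9 ft [-0.3  0.1 -0.9] clk 28.1 j7 [-0.45  0.31  0.63  2.05 -0.44  0.63 -0.94]
```

```bash
python3 -m crank '[[[0,0.05,0,-0.2,-0.5,3,0],[0,0.05,0,-0.2,-0.5,3,0],[0,0.1,0,-0.2,-0.5,3,0],[0,0.05,0,-0.2,-0.5,3,0],[0,0.05,0.1,-0.15,-0.4,2.9,0],[0,0,0,0,0,0,0],[0,0,0,0,0,0,0],[0,0,0,0,0,0,0]]]' 60; python3 b.py 3 0 0.5 0
```

```text
clock: 29.08
position: [0.5697, -0.0865, 0.0284]
ee_rot: [0.997, 0.079, 0.0, 0.0]
ft_force: [-0.6, 0.3, -1.0]
grip_width: 0.132
grasp_force: 58.8
pos [569.7 -86.5  28.4] baypos -0.5 0.1 8.4 dcm [ 0.05 -0.    0.01] turn [0.1 0.  0.1] w 1.13 gf 58.8 ft [-0.6  0.3 -1. ] clk 29.1 j7 [-0.46  0.5   0.66  1.83 -0.37  0.94 -1.06]
```

```bash
python3 -m crank '[[[0,0.05,0,-0.15,0,0,0],[0,0,0,0,0,0,0],[4,0,0,0,0,0,0],[4,0,0,0,0,0,0],[4,0,0,0,0,0,0],[4,0,0,0,0,0,0],[4,0,0,3,0,0,0],[4,0,0,5,0,0,0],[4,0,0,2,0,0,0],[4,0.2,4.8,0,0,0,0.6],[4,0.2,4.8,0,0,0,0.6],[4,0.2,4.8,0,0,0,0.6],[4,0.2,4.8,0,0,0,0.6],[4,0.2,4.8,0,0,0,0.6],[4,0.2,4.8,0,0,0,0.6],[4,0.3,4.8,0,0,0,0.6],[4,0.3,4.8,0,0,0,0.6],[4,0.3,4.6,0,0,0,0.6],[4,0,0,0,0,0,0]]]' 60
python3 chk.py; python3 g.py 592.8 344 8 105
```

```text
clock: 31.45
position: [0.5896, 0.3487, 0.1253]
ee_rot: [0.992, 0.13, -0.001, 0.0]
ft_force: [-0.6, -0.9, 0.6]
grip_width: 0.47
grasp_force: 0.0
(215, 188) [124 125  12] rib [666.7 209.3  32.2] -88.7 [35.6 11.5] 85 chips 41 (array([667.8, 210.2]), array([38.5, 65.5]), -89.5)
(153, 221) [32 33 30] rib [591.3 342.8  32. ] 11.7 [33.  12.5] 89 chips 37 (array([592.8, 343.9]), array([40. , 66.8]), 14.7)
(119, 285) [25 28 26] rib [451.7 413.6  32. ] -3.3 [35.5 12.9] 102 chips 41 (array([451.9, 414.4]), array([40.5, 65.1]), -3.1)
bay 1 near z 19.1 bay 1 far z 19.5 rib 0 
bay 2 near z 19.7 bay 2 far z 19.1 rib 0 
bay 3 near z 24.3 bay 3 far z 24.8 rib 95 (np.float64(0.1), np.float64(1.1), np.float64(51.5))
bay 4 near z 24.6 bay 4 far z 24.5 rib 93 (np.float64(-0.2), np.float64(1.0), np.float64(51.7))
pos [590.5 345.5 125.6] yaw -75.3 dcm [  0.23  -0.15 -11.76] turn [ 0.1 -0.1  0.3] j [-0.97  0.58  0.54  1.44 -0.31  1.21 -1.71] w 4.0 gf 0.0 ft [-0.3 -1.   0.7] clk 31.5
```

Bay 3 is good too. Third plate.

```bash
python3 -m crank '[[[5,0.2,-0.1,-3,0,0,0.3],[5,0,0,-4,0,0,0],[5,0,0,-3,0,0,0],[5,0,0,0,0,0,0],[5,0,0,0,0,0,0]]]' 60; python3 g.py 592.8 343.9 8 105
```

```text
clock: 32.12
position: [0.5945, 0.3421, 0.0283]
ee_rot: [0.992, 0.128, 0.001, 0.0]
ft_force: [-0.0, -0.2, 0.6]
grip_width: 0.591
grasp_force: 0.0
pos [594.5 342.1  28.3] yaw -75.2 dcm [-0.17  0.18 -2.03] turn [0.  0.1 0.2] j [-0.94  0.68  0.5   1.5  -0.36  1.05 -1.67] w 5.04 gf 0.0 ft [-0.  -0.2  0.6] clk 32.1
```

```bash
python3 -m crank '[[[5,-0.2,0.2,0,0,0,0.2],[5,0,0,-1.5,0,0,0],[5,0,0,-0.5,0,0,0],[5,0,0,0,0,0,0],[0,0,0,0,0,0,0],[0,0,0,0,0,0,0],[0,0,0,0,0,0,0],[0,0,0,0,0,0,0],[0,0,0,0,0,0,0],[0,0,0,0,0,0,0]]]' 60; python3 g.py 592.8 343.9 8 105; python3 -m crank '[[[0,0,0,3,0,0,0],[0,0,0,5,0,0,0],[0,0,-2,2.5,0,0,0],[0,0,-4.7,0,0,0,-0.6],[0,0,-4.7,0,0,0,-0.6],[0,0,-4.7,0,0,0,-0.6],[0,0,-4.7,0,0,0,-0.6],[0,0,-4.7,0,0,0,-0.6],[0,0,-4.7,0,0,0,-0.6],[0,0,-4.7,0,0,0,-0.6],[0,0,-4.7,0,0,0,-0.6],[0,0,-4.7,0,0,0,-0.6],[0,0,-4.7,0,0,0,-0.4],[0,0,0,0,0,0,0],[0,0,0,0,0,0,0]]]'; python3 b.py 2 12 40 15
```

```text
clock: 33.38
position: [0.5918, 0.3448, 0.0073]
ee_rot: [0.991, 0.131, 0.0, 0.0]
ft_force: [-0.8, -0.4, 4.9]
grip_width: 0.129
grasp_force: 59.9
pos [591.8 344.8   7.3] yaw -75.0 dcm [ 0.1  -0.09  0.07] turn [ 0.   0.1 -0. ] j [-0.94  0.7   0.49  1.52 -0.37  1.02 -1.66] w 1.1 gf 59.9 ft [-0.8 -0.4  4.9] clk 33.4
clock: 35.25
position: [0.5913, -0.1447, 0.1113]
ee_rot: [0.997, 0.08, -0.0, 0.0]
ft_force: [0.3, 0.3, -1.6]
grip_width: 0.127
grasp_force: 59.1
pos [ 591.3 -144.7  111.3] baypos 11.5 9.2 91.3 dcm [-0.01 -0.94 -4.36] turn [  2.4 -14.8  -0. ] w 1.08 gf 59.1 ft [ 0.3  0.3 -1.6] clk 35.2 j7 [-0.38  0.46  0.7   1.68 -0.32  1.12 -1.  ]
```

```bash
python3 -m crank '[[[0,0,-0.3,0,0.8,-5,0],[0,0,-0.3,0,0.8,-5,0],[0,0,-0.3,0,0.8,-4.8,0],[0,0,0,-2,0,0,0],[0,0,0,-2.3,0,0,0],[0,0,0,0,0,0,0],[0,0,0,0,0,0,0]]]' 60; python3 b.py 2 12 11.5 15 8 -.8
```

```text
clock: 36.12
position: [0.592, -0.1538, 0.0688]
ee_rot: [0.988, 0.08, 0.13, -0.01]
ft_force: [0.2, 0.3, 0.0]
grip_width: 0.13
grasp_force: 59.2
pos [ 592.  -153.8   68.8] baypos 10.8 0.2 48.8 dcm [-0.16 -0.04 -2.98] turn [ 0.1 -0.  -0.1] w 1.11 gf 59.2 ft [0.2 0.3 0. ] clk 36.1 j7 [-0.33  0.35  0.65  1.92 -0.48  0.75 -0.81]
```

```bash
python3 -m crank '[[[0,-0.1,0,-1,0,0,0],[0,0,0,-1,0,0,0],[0,0,0,-0.9,0,0,0],[0,0,0,0,0,0,0],[0,0,0,0,0,0,0],[0,-0.4,0,-0.1,0,0,0],[0,-0.4,0,0,0,0,0],[0,-0.3,-0.1,0,0,0,0],[0,-0.2,-0.1,0,0,0,0],[0,0,0,0,0,0,0],[0,0,0,0,0,0,0]]]' 60; python3 b.py 2 -1 11.5 15 8 -.8;  python3 b.py 2 0 0.5 0 8 -.8
```

```text
clock: 37.5
position: [0.5777, -0.1563, 0.0389]
ee_rot: [0.988, 0.08, 0.13, -0.01]
ft_force: [0.1, -0.1, -1.2]
grip_width: 0.128
grasp_force: 59.2
pos [ 577.7 -156.3   38.9] baypos -3.8 -0.1 18.9 dcm [-0.01  0.01  0.01] turn [ 0.1  0.  -0. ] w 1.09 gf 59.2 ft [ 0.1 -0.1 -1.2] clk 37.5 j7 [-0.29  0.37  0.63  1.98 -0.52  0.68 -0.76]
pos [ 577.7 -156.3   38.9] baypos -3.8 -0.1 18.9 dcm [ 0.29  0.05 -1.04] turn [-2.3 14.8 -0. ] w 1.09 gf 59.2 ft [ 0.1 -0.1 -1.2] clk 37.5 j7 [-0.29  0.37  0.63  1.98 -0.52  0.68 -0.76]
```

```bash
python3 -m crank '[[[0,0.05,0,-0.2,-0.5,3,0],[0,0.05,0,-0.2,-0.5,3,0],[0,0.1,0,-0.2,-0.5,3,0],[0,0.05,0,-0.2,-0.5,3,0],[0,0.05,0.05,-0.25,-0.3,2.8,0],[0,0,0,0,0,0,0],[0,0,0,0,0,0,0],[0,0,0,0,0,0,0]]]' 60; python3 b.py 2 0 0.5 0 8 -.8
```

```text
clock: 38.5
position: [0.5803, -0.156, 0.0285]
ee_rot: [0.997, 0.08, 0.0, -0.0]
ft_force: [-0.8, 0.3, -0.5]
grip_width: 0.126
grasp_force: 59.1
pos [ 580.3 -156.    28.5] baypos -1.2 -0.2 8.5 dcm [0.04 0.03 0.  ] turn [-0.   0.1  0. ] w 1.08 gf 59.1 ft [-0.8  0.3 -0.5] clk 38.5 j7 [-0.34  0.55  0.67  1.76 -0.41  0.97 -0.92]
```

```bash
python3 -m crank '[[[0,0,0,-0.15,0,0,0],[0,0,0,0,0,0,0],[4,0,0,0,0,0,0],[4,0,0,0,0,0,0],[4,0,0,0,0,0,0],[4,0,0,3,0,0,0],[4,0,0,5,0,0,0],[4,0,0,2,0,0,0],[4,-1.2,5.2,0,0,0,-1.1],[4,-1.2,5.2,0,0,0,-1.1],[4,-1.2,5.2,0,0,0,-1.1],[4,-1.2,5.2,0,0,0,-1.1],[4,-1.2,5.2,0,0,0,-1.1],[4,-1.2,5.2,0,0,0,-1.1],[4,-1.2,5.2,0,0,0,-1.1],[4,-1.2,5.2,0,0,0,-1.1],[4,-1.1,5.2,0,0,0,-1.1],[4,-1.1,5.2,0,0,0,-1.1],[4,-1.1,5,0,0,0,-1.2],[4,0,0,0,0,0,0]]]' 60
python3 chk.py; python3 g.py 451.9 414.4 8 87
```

```text
clock: 41.0
position: [0.4486, 0.4187, 0.1256]
ee_rot: [1.0, -0.022, -0.001, -0.0]
ft_force: [0.5, -1.3, -0.0]
grip_width: 0.463
grasp_force: 0.0
(215, 188) [125 125  17] rib [666.6 209.4  32. ] -89.3 [35.6 11.9] 85 chips 40 (array([667.8, 210.2]), array([38.5, 65.5]), -89.5)
(119, 285) [27 25 24] rib [451.7 413.8  31.9] -2.8 [34.9 13.4] 101 chips 40 (array([451.9, 414.4]), array([40.4, 65.2]), -3.0)
bay 1 near z 19.1 bay 1 far z 19.4 rib 0 
bay 2 near z 24.3 bay 2 far z 24.5 rib 96 (np.float64(-0.6), np.float64(1.1), np.float64(51.9))
bay 3 near z 24.3 bay 3 far z 24.5 rib 96 (np.float64(0.2), np.float64(1.2), np.float64(51.8))
bay 4 near z 24.1 bay 4 far z 24.4 rib 92 (np.float64(-0.3), np.float64(0.9), np.float64(52.0))
pos [450.2 415.7 125.8] yaw -92.8 dcm [  0.17  -0.13 -11.78] turn [ 0.  -0.  -0.2] j [-1.25  0.42  0.55  1.65 -0.23  1.14 -2.26] w 4.0 gf 0.0 ft [ 0.8  0.  -1.1] clk 41.0
```

```bash
python3 -m crank '[[[5,0.1,-0.1,-3,0,0,0],[5,0,0,-4,0,0,0],[5,0,0,-3,0,0,0],[5,0,0,0,0,0,0],[5,0,0,0,0,0,0]]]' 60; python3 g.py 451.9 414.4 8 87
```

```text
clock: 41.68
position: [0.4536, 0.4128, 0.0281]
ee_rot: [1.0, -0.027, 0.001, -0.001]
ft_force: [0.6, 0.9, 0.5]
grip_width: 0.585
grasp_force: 0.0
pos [453.6 412.8  28.1] yaw -93.0 dcm [-0.17  0.16 -2.01] turn [-0.1  0.1  0. ] j [-1.21  0.53  0.51  1.72 -0.31  0.96 -2.21] w 5.0 gf 0.0 ft [0.6 0.9 0.5] clk 41.7
```

```bash
python3 -m crank '[[[5,-0.1,0.1,0,0,0,0],[5,0,0,-1.5,0,0,0],[5,0,0,-0.5,0,0,0],[5,0,0,0,0,0,0],[0,0,0,0,0,0,0],[0,0,0,0,0,0,0],[0,0,0,0,0,0,0],[0,0,0,0,0,0,0],[0,0,0,0,0,0,0],[0,0,0,0,0,0,0]]]' 60; python3 g.py 451.9 414.4 8 87; python3 -m crank '[[[0,0,0,3,0,0,0],[0,0,0,5,0,0,0],[0,0,-2,2.5,0,0,0],[0,1.2,-5,0,0,0,1.1],[0,1.2,-5,0,0,0,1.1],[0,1.2,-5,0,0,0,1.1],[0,1.2,-5,0,0,0,1.1],[0,1.2,-5,0,0,0,1.1],[0,1.2,-5,0,0,0,1.1],[0,1.2,-5,0,0,0,1.1],[0,1.2,-5,0,0,0,1.1],[0,1.2,-5,0,0,0,1.1],[0,1.2,-5,0,0,0,1.1],[0,1.2,-5,0,0,0,1.2],[0,1.2,-5,0,0,0,0],[0,0,0,0,0,0,0],[0,0,0,0,0,0,0]]]'; python3 b.py 1 12 40 15
```

```text
clock: 42.92
position: [0.4518, 0.4144, 0.0072]
ee_rot: [1.0, -0.026, 0.0, -0.001]
ft_force: [-0.8, 1.0, 5.5]
grip_width: 0.131
grasp_force: 59.7
pos [451.8 414.4   7.2] yaw -93.0 dcm [ 0.01 -0.    0.08] turn [-0.1  0.  -0. ] j [-1.2   0.56  0.49  1.73 -0.32  0.93 -2.2 ] w 1.11 gf 59.7 ft [-0.8  1.   5.5] clk 42.9
clock: 45.05
position: [0.5952, -0.2054, 0.1112]
ee_rot: [0.997, 0.08, -0.0, -0.001]
ft_force: [0.2, 1.1, -1.1]
grip_width: 0.129
grasp_force: 59.0
pos [ 595.2 -205.4  111.2] baypos 5.7 18.7 91.2 dcm [ 0.72 -1.78 -4.35] turn [  2.3 -14.9  -0. ] w 1.1 gf 59.0 ft [ 0.2  1.1 -1.1] clk 45.0 j7 [-0.29  0.52  0.73  1.62 -0.37  1.15 -0.88]
```

```bash
python3 -m crank '[[[0,0.2,-0.6,0,0.8,-5,0],[0,0.2,-0.6,0,0.8,-5,0],[0,0.3,-0.6,0,0.7,-4.9,0],[0,0,0,-2,0,0,0],[0,0,0,-2.3,0,0,0],[0,0,0,0,0,0,0],[0,0,0,0,0,0,0]]]' 60; python3 b.py 1 12 11.5 15
```

```text
clock: 45.92
position: [0.603, -0.2231, 0.0688]
ee_rot: [0.988, 0.08, 0.13, -0.01]
ft_force: [0.1, -0.6, -0.4]
grip_width: 0.132
grasp_force: 59.0
pos [ 603.  -223.1   68.8] baypos 10.5 -0.0 48.8 dcm [-0.06 -0.01 -2.96] turn [ 0.1  0.  -0.1] w 1.13 gf 59.0 ft [ 0.1 -0.6 -0.4] clk 45.9 j7 [-0.19  0.43  0.66  1.83 -0.56  0.81 -0.65]
```

```bash
python3 -m crank '[[[0,0,0,-1,0,0,0],[0,0,0,-1,0,0,0],[0,0,0,-0.9,0,0,0],[0,0,0,0,0,0,0],[0,0,0,0,0,0,0],[0,-0.4,0,-0.1,0,0,0],[0,-0.4,0,0,0,0,0],[0,-0.3,-0.1,0,0,0,0],[0,-0.2,-0.1,0,0,0,0],[0,0,0,0,0,0,0],[0,0,0,0,0,0,0]]]' 60; python3 b.py 1 -1 11.5 15;  python3 b.py 1 0 0.5 0
```

```text
clock: 47.3
position: [0.5897, -0.2258, 0.0389]
ee_rot: [0.988, 0.08, 0.131, -0.01]
ft_force: [-0.6, 1.2, -0.6]
grip_width: 0.13
grasp_force: 59.1
pos [ 589.7 -225.8   38.9] baypos -3.1 -0.5 18.9 dcm [-0.01  0.05  0.03] turn [ 0.1  0.1 -0. ] w 1.11 gf 59.1 ft [-0.6  1.2 -0.6] clk 47.3 j7 [-0.16  0.45  0.63  1.88 -0.6   0.75 -0.6 ]
pos [ 589.7 -225.8   38.9] baypos -3.1 -0.5 18.9 dcm [ 0.29  0.1  -1.04] turn [-2.3 14.9 -0. ] w 1.11 gf 59.1 ft [-0.6  1.2 -0.6] clk 47.3 j7 [-0.16  0.45  0.63  1.88 -0.6   0.75 -0.6 ]
```

```bash
python3 -m crank '[[[0,0.05,0,-0.2,-0.5,3,0],[0,0.05,0,-0.2,-0.5,3,0],[0,0.1,0,-0.2,-0.5,3,0],[0,0.05,0.05,-0.2,-0.5,3,0],[0,0.05,0.05,-0.25,-0.4,2.9,0],[0,0,0,0,0,0,0],[0,0,0,0,0,0,0],[0,0,0,0,0,0,0]]]' 60; python3 b.py 1 0 0.5 0
```

```text
clock: 48.3
position: [0.5922, -0.2252, 0.0285]
ee_rot: [0.997, 0.08, 0.0, 0.0]
ft_force: [-0.4, 0.3, -0.4]
grip_width: 0.129
grasp_force: 59.0
pos [ 592.2 -225.2   28.5] baypos -0.5 -0.4 8.5 dcm [ 0.04  0.04 -0.  ] turn [ 0.1  0.1 -0. ] w 1.1 gf 59.0 ft [-0.4  0.3 -0.4] clk 48.3 j7 [-0.22  0.63  0.69  1.67 -0.46  1.01 -0.79]
```

```bash
python3 -m crank '[[[0,0,0,-0.15,0,0,0],[0,0,0,0,0,0,0],[4,0,0,0,0,0,0],[4,0,0,0,0,0,0],[4,0,0,0,0,0,0],[4,0,0,3,0,0,0],[4,0,0,5,0,0,0],[4,0,0,3,0,0,0],[4,-2,5,1,0,0,0],[4,-2,5,1,0,0,0],[4,-2,5,0,0,0,0],[4,-2,5,0,0,0,0],[4,-2,5,0,0,0,0],[4,-2,5,0,0,0,0],[4,0,5,0,0,0,0],[4,0,5,0,0,0,0],[4,0,0,0,0,0,0]]]' 60
python3 chk.py; python3 lev.py
python3 - <<'E'
from m2 import *
im,d,p=load('top'); C=cloud(d,p)
b=sel(C,.56,.72,-.46,-.28,.066,.085);print('bar',pca(b),rect(b))
save('f1',np.hstack([cv2.resize(im[185:265,440:520],(480,480),interpolation=cv2.INTER_CUBIC)]))
E
python3 g.py 601 -381 60 116.5
```

```text
clock: 50.42
position: [0.4718, 0.1792, 0.1567]
ee_rot: [0.996, 0.084, 0.0, 0.0]
ft_force: [-0.3, -0.3, 0.3]
grip_width: 0.468
grasp_force: 0.0
(215, 188) [128 130  19] rib [666.5 209.3  31.8] -89.6 [34.9 12. ] 87 chips 40 (array([667.8, 210.2]), array([38.5, 65.5]), -89.5)
bay 1 near z 24.8 bay 1 far z 24.4 rib 97 (np.float64(-0.5), np.float64(1.1), np.float64(51.7))
bay 2 near z 24.1 bay 2 far z 24.4 rib 96 (np.float64(-0.7), np.float64(1.1), np.float64(51.9))
bay 3 near z 24.1 bay 3 far z 24.5 rib 96 (np.float64(0.2), np.float64(1.2), np.float64(51.8))
bay 4 near z 24.7 bay 4 far z 24.6 rib 94 (np.float64(-0.4), np.float64(1.0), np.float64(51.3))
top 61 slope [-0.093  3.184] tip -3.3 0.11362829623785131
scene 116 slope [-0.075  3.572] tip -1.6 0.11479138464915745
bar (array([ 600.67431401, -380.76006488,   72.09089349]), 27.5, array([37.21863496, 14.40776176])) (array([ 601.1, -381.6]), array([14.9, 37.5]), 25.5)
pos [472.7 174.2 156.8] yaw -80.8 dcm [ 12.83 -55.52  -9.68] turn [ 0.1  0.  17.3] j [-1.03  0.13  0.63  1.9  -0.08  1.14 -1.78] w 4.01 gf 0.0 ft [ 0.2 -0.  -0.2] clk 50.6
```

View pics/f1.png

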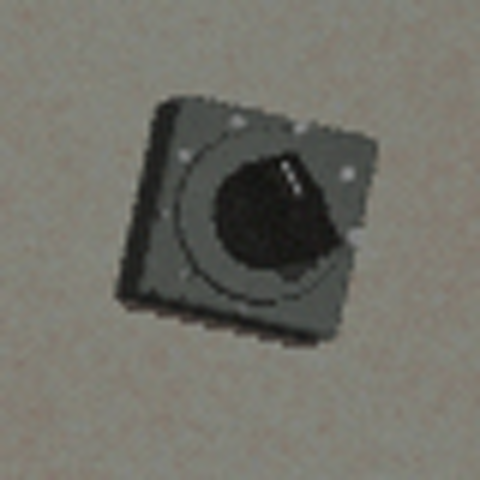

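All four plates are flat in bays 1 to 4, and the toggle is unchanged. In the crop the dimmer pointer line is at the bar's upper-left end (290,175). Against the dial dots it is about 100° from the start, so about 170° clockwise remains.

```bash
python3 -m crank '[[[5,1.2,-5,0,0,0,1.6],[5,1.2,-5,0,0,0,1.6],[5,1.2,-5,0,0,0,1.6],[5,1.2,-5,0,0,0,1.6],[5,1.2,-5,0,0,0,1.6],[5,1.2,-5,0,0,0,1.6],[5,1.2,-5,0,0,0,1.6],[5,1.2,-5,0,0,0,1.6],[5,1.2,-5,0,0,0,1.6],[5,1.1,-5,0,0,0,1.6],[5,1,-5,0,0,0,1.6],[5,0,0,0,0,0,0],[5,0,0,-3,0,0,0],[5,0,0,-2,0,0,0],[5,0,0,0,0,0,0]]]' 40; python3 g.py 601 -381 50 116.5
```

```text
clock: 52.45
position: [0.6006, -0.3739, 0.1053]
ee_rot: [0.973, 0.232, -0.001, -0.001]
ft_force: [0.7, 0.1, 0.6]
grip_width: 0.588
grasp_force: 0.0
pos [ 600.6 -373.9  105.3] yaw -63.2 dcm [ 0.04 -0.71 -5.53] turn [-0.  -0.1 -0.3] j [ 0.02  0.7   0.73  1.39 -0.47  1.23 -0.31] w 5.02 gf 0.0 ft [0.7 0.1 0.6] clk 52.5
```

```bash
python3 -m crank '[[[5,0,-0.7,0,0,0,0],[5,0,0,-3,0,0,0],[5,0,0,-2.5,0,0,0],[5,0,0,0,0,0,0],[0,0,0,0,0,0,0],[0,0,0,0,0,0,0],[0,0,0,0,0,0,0],[0,0,0,0,0,0,0],[0,0,0,0,0,0,0],[0,0,0,0,0,0,0]]]' 40; python3 g.py 601 -381 50 116.5; python3 -m crank '[[[0,0,0,0,0,0,-10],[0,0,0,0,0,0,-10],[0,0,0,0,0,0,-10],[0,0,0,0,0,0,-10],[0,0,0,0,0,0,-10],[0,0,0,0,0,0,0],[0,0,0,0,0,0,0]]]' 40; python3 g.py 601 -381 50 116.5
```

```text
clock: 53.7
position: [0.602, -0.3818, 0.0537]
ee_rot: [0.973, 0.232, 0.001, 0.001]
ft_force: [-4.1, 3.8, 6.6]
grip_width: 0.152
grasp_force: 39.4
pos [ 602.  -381.8   53.7] yaw -63.1 dcm [-0.1   0.08 -0.37] turn [ 0.1  0.1 -0.4] j [ 0.05  0.76  0.7   1.41 -0.5   1.15 -0.28] w 1.3 gf 39.4 ft [-4.1  3.8  6.6] clk 53.7
clock: 54.58
position: [0.6019, -0.3845, 0.0538]
ee_rot: [0.98, -0.201, 0.002, 0.003]
ft_force: [0.9, -6.6, 0.8]
grip_width: 0.155
grasp_force: 39.1
pos [ 601.9 -384.5   53.8] yaw -113.2 dcm [-0.09  0.35 -0.38] turn [ 0.3  0.2 49.7] j [-0.05  0.83  0.88  1.42 -0.65  1.19 -1.07] w 1.32 gf 39.1 ft [ 0.9 -6.6  0.8] clk 54.6
```

```bash
python3 -m crank '[[[0,0,0.1,0,0,0,-10],[0,0,0,0,0,0,-10],[0,0,0,0,0,0,-10],[0,0,0,0,0,0,-10],[0,0,0,0,0,0,-10],[0,0,0,0,0,0,-10],[0,0,0,0,0,0,0],[0,0,0,0,0,0,0]]]' 40; python3 g.py 601 -381 50 116.5;python3 -c "
from h import *;print(manip.get_obs()['torque'])"
```

```text
clock: 55.58
position: [0.5993, -0.3863, 0.0538]
ee_rot: [0.747, -0.665, 0.002, 0.004]
ft_force: [-4.3, -13.8, -0.2]
grip_width: 0.154
grasp_force: 40.1
pos [ 599.3 -386.3   53.8] yaw -173.4 dcm [ 0.17  0.53 -0.38] turn [  0.4  -0.4 -70.1] j [-0.13  0.94  1.07  1.42 -0.83  1.27 -2.02] w 1.31 gf 40.1 ft [ -4.3 -13.8  -0.2] clk 55.6
[-3.0845953   1.03878593 -0.02771609]
```

```bash
python3 -m crank '[[[5,0,0,0,0,0,0],[5,0,0,0,0,0,0],[5,0,0,0,0,0,0],[5,0,0,0,0,0,0],[5,0,0,4,0,0,10],[5,0,0,0,0,0,10],[5,0,0,0,0,0,10],[5,0,0,0,0,0,10],[5,0,0,0,0,0,10],[5,0,0,0,0,0,10],[5,0,0,0,0,0,10],[5,0,0,0,0,0,10],[5,0,0,0,0,0,10],[5,0,0,0,0,0,10],[5,0,0,0,0,0,10],[5,0,0,0,0,0,10],[5,0,0,0,0,0,10],[5,0,0,0,0,0,10],[5,0,0,0,0,0,10],[5,0,0,0,0,0,10]]]' 40; python3 -m crank '[[[5,0,0,0,0,0,10],[5,0,0,0,0,0,10],[5,0,0,0,0,0,0],[5,0,0,0,0,0,0]]]'; python3 g.py 600.5 -382 50 6.6
```

```text
clock: 58.08
position: [0.6014, -0.3808, 0.0918]
ee_rot: [0.782, 0.624, 0.0, 0.0]
ft_force: [0.1, -0.3, -0.9]
grip_width: 0.586
grasp_force: 0.0
clock: 58.58
position: [0.6015, -0.3808, 0.0918]
ee_rot: [0.665, 0.747, 0.0, 0.0]
ft_force: [0.0, -0.3, 0.3]
grip_width: 0.584
grasp_force: 0.0
pos [ 601.5 -380.8   91.8] yaw 6.6 dcm [-0.1  -0.12 -4.18] turn [-0.   0.1 -0. ] j [ 0.19  0.66  0.48  1.38 -0.31  1.18  0.81] w 4.99 gf 0.0 ft [ 0.  -0.3  0.3] clk 58.6
```

```bash
python3 -m crank '[[[5,-0.1,-0.1,-2,0,0,0],[5,0,0,-2,0,0,0],[5,0,0,0,0,0,0],[0,0,0,0,0,0,0],[0,0,0,0,0,0,0],[0,0,0,0,0,0,0],[0,0,0,0,0,0,0],[0,0,0,0,0,0,0],[0,0,0,0,0,0,0],[0,0,0,0,0,0,-10],[0,0,0,0,0,0,-10],[0,0,0,0,0,0,-10],[0,0,0,0,0,0,-10],[0,0,0,0,0,0,-5],[0,0,0,0,0,0,0],[0,0,0,0,0,0,0]]]' 40; python3 g.py 600.5 -382 50 6.6;python3 -c "
from h import *;print(manip.get_obs()['torque'])"
```

```text
clock: 60.58
position: [0.5992, -0.383, 0.0533]
ee_rot: [0.896, 0.444, -0.003, 0.001]
ft_force: [-13.1, -4.6, 8.7]
grip_width: 0.154
grasp_force: 331.0
pos [ 599.2 -383.    53.3] yaw -37.3 dcm [ 0.13  0.1  -0.33] turn [ 0.4 -0.1 43.9] j [ 0.09  0.73  0.63  1.41 -0.44  1.14  0.13] w 1.31 gf 331.0 ft [-13.1  -4.6   8.7] clk 60.6
[-0.88518534  2.96524387 10.20098481]
```

```bash
python3 -m crank '[[[0,0,0,0,0,0,0.8],[0,0,0,0,0,0,0],[4.5,0,0,0,0,0,0],[4.5,0,0,0,0,0,0],[4.5,0,0,0,0,0,0],[4.5,0,0,0,0,0,0],[4.5,0,0,4,0,0,0],[4.5,0,0,5,0,0,0],[4.5,-1,5,0,0,0,0],[4.5,-1,5,0,0,0,0],[4.5,-1,5,0,0,0,0],[4.5,-1,5,0,0,0,0],[4.5,-1,5,0,0,0,0],[4.5,-1,5,0,0,0,0],[4.5,-1,5,0,0,0,0],[4.5,-1,5,0,0,0,0],[4.5,-1,5,0,0,0,0],[4.5,0,0,0,0,0,0]]]' 40
python3 chk.py; python3 lev.py
python3 - <<'E'
from m2 import *
im,d,p=load('top'); C=cloud(d,p)
b=sel(C,.56,.72,-.46,-.28,.066,.085);print('bar',pca(b),rect(b))
save('f2',np.hstack([cv2.resize(im[185:265,440:520],(400,400),interpolation=cv2.INTER_CUBIC),cv2.resize(load('scene')[0][250:330,100:180],(400,400),interpolation=cv2.INTER_CUBIC)]))
E
```

```text
clock: 62.82
position: [0.5099, 0.0725, 0.1419]
ee_rot: [0.895, 0.446, 0.001, -0.0]
ft_force: [0.1, -0.9, -0.2]
grip_width: 0.529
grasp_force: 0.0
(215, 188) [129 129  16] rib [666.6 208.7  32. ] 89.6 [35.5 11.6] 87 chips 40 (array([667.8, 210.2]), array([38.5, 65.5]), -89.5)
bay 1 near z 24.8 bay 1 far z 24.2 rib 97 (np.float64(-0.6), np.float64(1.1), np.float64(51.6))
bay 2 near z 24.9 bay 2 far z 24.1 rib 98 (np.float64(-0.6), np.float64(1.2), np.float64(51.9))
bay 3 near z 24.0 bay 3 far z 24.5 rib 96 (np.float64(0.3), np.float64(1.2), np.float64(51.5))
bay 4 near z 24.7 bay 4 far z 24.4 rib 92 (np.float64(-0.3), np.float64(0.9), np.float64(51.7))
top 62 slope [-0.113  4.294] tip -3.7 0.11376765412992529
scene 115 slope [-0.071  3.485] tip -1.7 0.11334296320624959
bar (array([ 600.53831685, -380.28788049,   71.87797403]), 78.1, array([37.51897043, 14.26667322])) (array([ 600.6, -381.1]), array([14.4, 37. ]), 78.1)
```

View pics/f2.png

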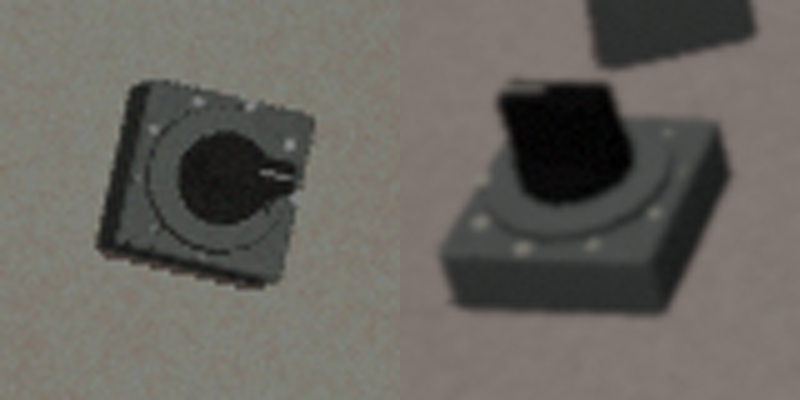

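All four plates are still seated. The bar is at yaw -102° (pointer at (275,175), right-hand end), while the hand ended at -127° with 10 N m, so it overdrove a soft stop and the knob sprang back. I'll regrasp and check gently whether it rests at the stop.

```bash
python3 -m crank '[[[5,1,-5,0,0,0,3],[5,1,-5,0,0,0,3],[5,1,-5,0,0,0,3],[5,1,-5,0,0,0,3],[5,1,-5,0,0,0,3],[5,1,-5,0,0,0,3],[5,1,-5,0,0,0,3],[5,1,-5,0,0,0,3],[5,1,-5,0,0,0,0],[5,0,0,0,0,0,0],[5,0,0,-3,0,0,0],[5,0,0,0,0,0,0]]]' 25;  python3 g.py 600.6 -381 52 168.1
```

```text
clock: 64.47
position: [0.599, -0.3813, 0.1096]
ee_rot: [0.785, 0.62, -0.0, -0.002]
ft_force: [0.8, 0.2, -0.1]
grip_width: 0.584
grasp_force: 0.0
pos [ 599.  -381.3  109.6] yaw -13.4 dcm [ 0.16  0.03 -5.76] turn [-0.1 -0.2  1.5] j [ 0.09  0.67  0.63  1.37 -0.4   1.23  0.52] w 4.98 gf 0.0 ft [ 0.8  0.2 -0.1] clk 64.5
```

```bash
T='from h import *
o=manip.get_obs();print("torque",o["torque"],o["grasp_force"])'; python3 -m crank '[[[5,0.1,0,-3,0,0,1.5],[5,0,0,-2.7,0,0,0],[5,0,0,0,0,0,0],[0,0,0,0,0,0,0],[0,0,0,0,0,0,0],[0,0,0,0,0,0,0],[0,0,0,0,0,0,0],[0,0,0,0,0,0,0],[0,0,0,0,0,0,0]]]' 20;python3 g.py 600.6 -381 52 168.1;python3 -c "$T"; python3 -m crank '[[[0,0,0,0,0,0,-2],[0,0,0,0,0,0,-1],[0,0,0,0,0,0,0],[0,0,0,0,0,0,0]]]' 20;python3 g.py 600.6 -381 52 168.1;python3 -c "$T"
```

```text
clock: 65.6
position: [0.5995, -0.3821, 0.0568]
ee_rot: [0.777, 0.63, -0.0, -0.001]
ft_force: [-13.4, 5.9, 13.0]
grip_width: 0.156
grasp_force: 23.1
pos [ 599.5 -382.1   56.8] yaw -11.9 dcm [ 0.11  0.11 -0.48] turn [-0.1 -0.1  0. ] j [ 0.11  0.72  0.6   1.41 -0.43  1.14  0.56] w 1.34 gf 23.1 ft [-13.4   5.9  13. ] clk 65.6
torque [ 1.40892231  2.9938135  -0.04131983] 23.11263531446457
clock: 66.1
position: [0.5995, -0.3822, 0.0569]
ee_rot: [0.792, 0.61, -0.001, -0.001]
ft_force: [-13.2, 5.4, 12.5]
grip_width: 0.156
grasp_force: 36.5
pos [ 599.5 -382.2   56.9] yaw -14.8 dcm [ 0.11  0.12 -0.49] turn [-0.  -0.1  2.9] j [ 0.1   0.73  0.62  1.41 -0.43  1.15  0.52] w 1.33 gf 36.5 ft [-13.2   5.4  12.5] clk 66.1
torque [1.25081151 2.96389108 0.88720157] 36.522422747220844
```

The torque rises to 0.9 N m within 3°, so the knob is at the stop. I'll ease the twist off and release.

```bash
python3 -m crank '[[[0,0,0,0,0,0,1],[0,0,0,0,0,0,1],[0,0,0,0,0,0,0],[0,0,0,0,0,0,0],[4.5,0,0,0,0,0,0],[4.5,0,0,0,0,0,0],[4.5,0,0,0,0,0,0],[4.5,0,0,0,0,0,0],[4.5,0,0,4,0,0,0],[4.5,0,0,5,0,0,0],[4.5,-1,5,0,0,0,0],[4.5,-1,5,0,0,0,0],[4.5,-1,5,0,0,0,0],[4.5,-1,5,0,0,0,0],[4.5,-1,5,0,0,0,0],[4.5,-1,5,0,0,0,0],[4.5,-1,5,0,0,0,0],[4.5,-1,5,0,0,0,0],[4.5,0,0,0,0,0,0]]]' 20
python3 chk.py; python3 lev.py
python3 - <<'E'
from m2 import *
im,d,p=load('top'); C=cloud(d,p)
b=sel(C,.56,.72,-.46,-.28,.066,.085);print('bar',pca(b),rect(b))
save('f3',im)
E
```

```text
clock: 68.47
position: [0.521, 0.0227, 0.1449]
ee_rot: [0.78, 0.626, 0.001, -0.0]
ft_force: [0.5, -0.6, 0.1]
grip_width: 0.528
grasp_force: 0.0
(215, 188) [125 124  14] rib [666.2 208.9  32.1] -89.5 [35.5 12.2] 94 chips 40 (array([667.8, 210.2]), array([38.5, 65.5]), -89.5)
bay 1 near z 24.4 bay 1 far z 24.3 rib 97 (np.float64(-0.6), np.float64(1.1), np.float64(51.5))
bay 2 near z 24.6 bay 2 far z 24.7 rib 99 (np.float64(-0.4), np.float64(1.2), np.float64(51.4))
bay 3 near z 24.0 bay 3 far z 24.5 rib 95 (np.float64(0.1), np.float64(1.1), np.float64(51.9))
bay 4 near z 532.4 bay 4 far z  rib 0 
top 62 slope [-0.109  4.058] tip -3.3 0.11369728038506821
scene 115 slope [-0.069  3.282] tip -1.8 0.11338369904796719
bar (array([ 600.70493882, -380.45529092,   72.11401871]), 77.0, array([37.54875568, 13.78341561])) (array([ 601.2, -381.2]), array([14.1, 37.1]), 77.1)
```

View pics/f3.png

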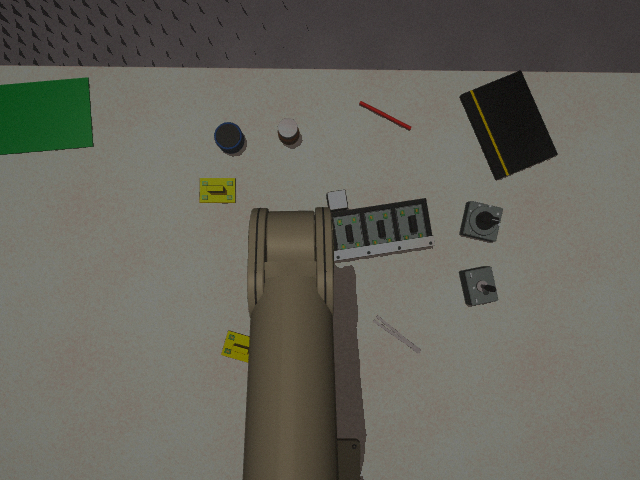

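The picture shows three plates in bays 1–3 at (350,233), (381,228) and (412,222), with the bystanders unmoved. The arm hides bay 4, so I'll clear it and check before handing in.

```bash
python3 -m crank '[[[4.5,-1,5,1,0,0,0],[4.5,-1,5,1,0,0,0],[4.5,-1,5,0,0,0,0],[4.5,-1,5,0,0,0,0],[4.5,0,0,0,0,0,0],[4.5,0,0,0,0,0,0]]]'; python3 chk.py && python3 -c "
from workcell import job; print(job.hand_in())"
```

```text
clock: 69.38
position: [0.4823, 0.2164, 0.1647]
ee_rot: [0.782, 0.623, 0.0, 0.001]
ft_force: [-0.1, -0.2, 0.4]
grip_width: 0.527
grasp_force: 0.0
(215, 188) [130 130  16] rib [666.5 209.1  31.8] -89.4 [35.3 11.9] 89 chips 45 (array([667.8, 210.2]), array([38.5, 65.5]), -89.5)
bay 1 near z 24.3 bay 1 far z 24.2 rib 102 (np.float64(-0.4), np.float64(1.3), np.float64(51.2))
bay 2 near z 24.6 bay 2 far z 24.2 rib 99 (np.float64(-0.6), np.float64(1.2), np.float64(51.7))
bay 3 near z 24.5 bay 3 far z 24.7 rib 95 (np.float64(0.1), np.float64(1.1), np.float64(51.8))
bay 4 near z 24.4 bay 4 far z 24.8 rib 93 (np.float64(-0.5), np.float64(0.9), np.float64(51.8))
the job is handed in; nothing more can be done
None
```

I handed the job in at about 69 s on the robot clock, with no verdict shown: the toggle is off (about -0.04 rad by camera), all four plates lie flat within about 1.5 mm of their bay centres, the dimmer is at its clockwise end stop by torque check after one overdrive past it (10 N m), and the jar, speaker and tweezers look unmoved.

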